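# Unstack the culture dishes onto their reading stands

### The job

Set each of the four culture dishes in the middle of the reading stand whose rim has the colour of its medium: three are stacked on one another, and the blue one is jammed under the lips at the foot of the feed chute, where it can only be lifted out once it has been slid back up the slope. Keep every dish right way up and roughly level all the time, set it down gently without dropping it, and do not disturb the brown bottle; at the end every dish lies flat on its own stand, let go.

Things in the scene. Friction and masses are not known exactly. Their poses are not given: they have to be found in the camera images.
- red_dish: loose flat round lidded culture dish, 64 mm across and 16 mm high, filled with red medium, about 60 g; at the start it stands on the bench at the bottom of the stack of three. Plain cylinder. Origin: centre of its underside; z is its axis and points up.
- yellow_dish: loose flat round lidded culture dish, 49 mm across and 16 mm high, filled with yellow medium, about 40 g; at the start it is the middle one of the stack, on the red dish, up to 7 mm off its centre. Plain cylinder. Origin: centre of its underside; z is its axis and points up.
- green_dish: loose flat round lidded culture dish, 34 mm across and 16 mm high, filled with green medium, about 25 g; at the start it is the top one of the stack, on the yellow dish, up to 7 mm off its centre. Plain cylinder. Origin: centre of its underside; z is its axis and points up.
- blue_dish: loose flat round lidded culture dish, 49 mm across and 16 mm high, filled with blue medium, about 40 g; at the start jammed at the chute's foot, tilted with its floor; its lower rim is bare between the stop pins, to push or grip along the chute from above. Slid 20 mm or more up the slope it is clear of the lips; friction holds it there. Plain cylinder. Origin: centre of its underside; z is its axis and points up.
- red_stand: fixed round stand, a disc 76 mm across and 8 mm high, with a red rim and a white middle carrying a small red dot; its flat top is 8 mm above the bench. Origin: centre of its underside, on the bench; z up.
- yellow_stand: fixed round stand, a disc 76 mm across and 8 mm high, with a yellow rim and a white middle carrying a small yellow dot; its flat top is 8 mm above the bench. Origin: centre of its underside, on the bench; z up.
- green_stand: fixed round stand, a disc 76 mm across and 8 mm high, with a green rim and a white middle carrying a small green dot; its flat top is 8 mm above the bench. Origin: centre of its underside, on the bench; z up.
- blue_stand: fixed round stand, a disc 76 mm across and 8 mm high, with a blue rim and a white middle carrying a small blue dot; its flat top is 8 mm above the bench. Origin: centre of its underside, on the bench; z up.
- chute: fixed aluminium feed chute, 60 mm wide. Origin: its centre, on the bench, z up. Its flat floor rises 10 degrees towards its +x: 34 mm above the bench at x=0, ends at x=-79 (foot) and +94 mm. Two yellow lips at the foot, 40 mm apart, reach 30 mm up the slope, 18.5 to 21.5 mm above the floor, over the dish's sides. Stop pins at the foot leave 34 mm open between them. Farther up: side rails 5 mm high.
- bottle: bystander: brown bottle with a black cap, 56 mm across and 110 mm high, about 300 g, standing loose on the bench. Origin: centre of its underside, z up.

How it is judged (in metres and radians):
At the end, for the whole second after the job is handed in: Each dish (red, yellow, green, blue) lies flat (within 0.1 rad) and at rest on the top of the stand of its own colour, its centre within 12 mm of the stand's centre, and is released (horizontal distance between red_dish and red_stand below 0.012 m and z of red_dish in the frame of red_stand between 0.005 and 0.011 m and angle between each of red_dish, yellow_dish, green_dish, blue_dish's own z axis and vertical below 0.1 rad and linear speed of each of red_dish, yellow_dish, green_dish, blue_dish below 0.02 m/s and horizontal distance between yellow_dish and yellow_stand below 0.012 m and z of yellow_dish in the frame of yellow_stand between 0.005 and 0.011 m and horizontal distance between green_dish and green_stand below 0.012 m and z of green_dish in the frame of green_stand between 0.005 and 0.011 m and horizontal distance between blue_dish and blue_stand below 0.012 m and z of blue_dish in the frame of blue_stand between 0.005 and 0.011 m); the robot touches nothing.
It fails at once if a dish is tipped more than 0.6 rad (34 degrees) from level (angle between any of red_dish, yellow_dish, green_dish, blue_dish's own z axis and vertical above 0.6 rad).
It fails at once if a dish is dropped or thrown: it moves faster than 0.8 m/s while the fingers do not touch it (a fall of about 33 mm) ((linear speed of red_dish above 0.8 m/s and contact force between the fingers and red_dish below 0.05 N) or (linear speed of yellow_dish above 0.8 m/s and contact force between the fingers and yellow_dish below 0.05 N) or (linear speed of green_dish above 0.8 m/s and contact force between the fingers and green_dish below 0.05 N) or (linear speed of blue_dish above 0.8 m/s and contact force between the fingers and blue_dish below 0.05 N)).
It fails at once if the brown bottle is shifted by more than 20 mm or tipped (distance of bottle from where it was at the start of the episode above 0.02 m or angle between bottle's own z axis and vertical above 0.3 rad).
It also fails if it takes over 118 s, if anything falls off the work surface, if the arm or the gripper's body presses on something with over 40 N, if the wrist force passes 120 N, or if a joint passes its speed limit or range.

### The arm

A 6-joint arm with a two-finger parallel gripper is mounted at the origin on the work surface. World frame = base frame: x ahead of the robot, y to its left, z up, the work surface at z = 0. Lengths are in m, angles in degrees, forces in N, time in s.
With the tool pointing down it reaches from about 0.3 to 0.75 m from the base axis. Payload 8.5 kg.
Tool frame: the origin (TCP) lies at the very end of the fingers, on their centre line; the grasp point (between the pads) lies 19 mm behind it; z points along the fingers, y is the direction in which the jaws open and shut (so a half turn about z gives the same grasp; the last joint's range is limited). The gripper opens to 85 mm and grips with 20 to 120 N. Pads are 22 mm wide; open, the fingers measure 114 mm over their backs; the gripper's body (76 mm by 85 mm) begins 54 mm behind the grasp point. The pads swing forward as they close: fully open they stand 13 mm farther back than shut.
Start: joints at [61.576, 21.807, 74.336, -0, 83.858, -12.336], TCP at [0.152, 0.528, 0.231] pointing down, gripper open.
Joint ranges: [-178.18, 178.18], [-50.72, 133.34], [12.68, 142.11], [-81.47, 261.47], [9.98, 163.14], [-165.26, 165.26]. Speed limits (degrees/s): [136.94, 136.94, 180, 180, 180, 180].

### API

Orientations are given as a 3x3 rotation matrix whose columns are the frame's x, y, z axes.
In Python, from rig import observe, get_image, calibration, close_job gives the robot as it stands.
- The arm moves only by the tool servo_tool, never from a script. Its argument "commands" is a list of rows, each an object with "delta_rot": the turn, a rotation vector about the world's x, y, z in units of 6 degrees (1.0 is 6 degrees), a list of three; "travel": the shift along the world's x, y, z in units of 30 mm (1.0 is 30 mm), a list of three; "fingers": the closure in counts, from 0 (fully open) to 255 (shut). A call has 1 to 8 rows; each row shifts and turns the pose as measured when the row begins; what a row does not reach is not made up. A row lasts 1/10 s, in which the tool goes at most 50 mm and 8.59 degrees, less where a joint would pass 70% of its speed; a pose out of reach is approached as far as the arm can. A call is refused whole if a number of a shift passes 1 or a number of a turn 1, either way. A call with a gripper value outside its range is refused whole. The fingers move at their own pace and stop on an object; "squeeze" is the grip in N (left out, the last holds). Time passes only in rows, so rows that do not move let the fingers close. It gives the time, the measured TCP pose, the force and the opening at its end, in the units of the state.
- observe(): the state, without advancing time (a new reading comes with each control period).
- get_image(name): name is "side" or "top"; returns the picture (480x640x3 uint8, red, green, blue); there is no depth.
- calibration(name): a dict with "camera_matrix" (3x3 intrinsics, pixels), "position" and "rotation" of the camera in the world. Camera axes: x right, y down, z forward; pixel columns grow to the right and rows downward; lengths in m; the calibration is good to about 2 mm. A picture is of the moment at which its call begins. calibration takes no time and is no camera call.
- close_job(): hands the job in, once; it reports no verdict.
The state is a dict: "time_s": time; "q": joint angles; "qvel": joint speeds; "joint_efforts": joint torques, N m; "position": TCP position; "tool_rot": TCP orientation; "ft_force": force on the tool from outside, world axes, zero at the start; "wrist_torque": the same for the moment, N m; "grip_width": finger opening in m.
Only numpy, scipy, OpenCV 4.12 (cv2) and the standard library are available. Lean on these libraries where they do the work, as an engineer would, in place of code of your own. Each camera call takes 0.05 s, during which the arm holds its last target.

## Working session

There is one attempt and no reset: what is moved stays moved. The work goes in short steps, Python scripts to look and compute and a tool call to move; the robot and the scene stay as the last step left them, time stands still between calls to the robot, and variables do not carry over. Pictures are saved under pics/ and viewed, and the job is handed in when it is done.

Besides the shell and the picture viewer there is one more tool, called after ">>>" as name([rows], argument=value, ...), one row to a line, values as JSON. servo_tool: Moves the arm, as the interface text tells. Its arguments: {"type":"object","properties":{"commands":{"type":"array","items":{"type":"object","properties":{"delta_rot":{"type":"array","items":{"type":"number"}},"travel":{"type":"array","items":{"type":"number"}},"fingers":{"type":"number"}}}},"squeeze":{"type":"number"}},"required":["commands"]}

```bash
mkdir -p pics; ls; cat > h.py <<'E'
from rig import observe,get_image,calibration,close_job
import numpy as np,cv2
def save(n,f):
    im=get_image(n); cv2.imwrite(f'pics/{f}.png',im[:,:,::-1]); return im
def ray(n,u,v,z):
    c=calibration(n);K=np.array(c['camera_matrix']);R=np.array(c['rotation']);p=np.array(c['position'])
    d=R@np.linalg.solve(K,[u,v,1]);return p+d*(z-p[2])/d[2]
def proj(n,P):
    c=calibration(n);K=np.array(c['camera_matrix']);R=np.array(c['rotation']);p=np.array(c['position'])
    q=K@(R.T@(np.array(P)-p));return q[:2]/q[2]
E
python3 - <<'E'
from h import *
save('top','t0');save('side','s0')
for n in('top','side'):print(calibration(n))
print(observe())
E
```

```text
pics
{'camera_matrix': array([[455.33075132,   0.        , 326.34106685],
       [  0.        , 455.33075132, 247.70856867],
       [  0.        ,   0.        ,   1.        ]]), 'position': array([0.45045438, 0.01819655, 0.84113549]), 'rotation': array([[-8.56824125e-04, -9.87989056e-01,  1.54521488e-01],
       [-9.99997630e-01,  5.37275638e-04, -2.10973663e-03],
       [ 2.00137608e-03, -1.54522930e-01, -9.87987175e-01]])}
{'camera_matrix': array([[590.15810025,   0.        , 319.98766329],
       [  0.        , 590.15810025, 226.47678507],
       [  0.        ,   0.        ,   1.        ]]), 'position': array([ 0.09430361, -0.59187453,  0.98043216]), 'rotation': array([[ 0.79168817, -0.48085806,  0.37683599],
       [-0.61084635, -0.61313335,  0.50093335],
       [-0.00982712, -0.6267719 , -0.77914082]])}
{'time_s': 0.1, 'q': array([ 6.15768548e+01,  2.18382691e+01,  7.43797361e+01, -2.10842696e-03,
        8.38596264e+01, -1.23357237e+01]), 'qvel': array([-0.00576508, -0.12837555, -0.12943306, -0.0325114 ,  0.16245336,
       -0.00370836]), 'joint_efforts': array([ 3.14552177e-03, -4.49224234e+01, -2.31654614e+01, -2.04999769e-04,
        3.68212684e-03,  3.90508694e-05]), 'position': array([0.15228551, 0.52821399, 0.23076682]), 'tool_rot': array([[-9.60841032e-01,  2.77099506e-01, -6.12739738e-04],
       [ 2.77100067e-01,  9.60840305e-01, -1.20901366e-03],
       [ 2.53727947e-04, -1.33146016e-03, -9.99999081e-01]]), 'ft_force': array([ 0.69310998, -0.54218777,  0.68239375]), 'wrist_torque': array([ 0.01803712, -0.04355069, -0.0378682 ]), 'grip_width': 0.08549624674249519}
```

View pics/t0.png

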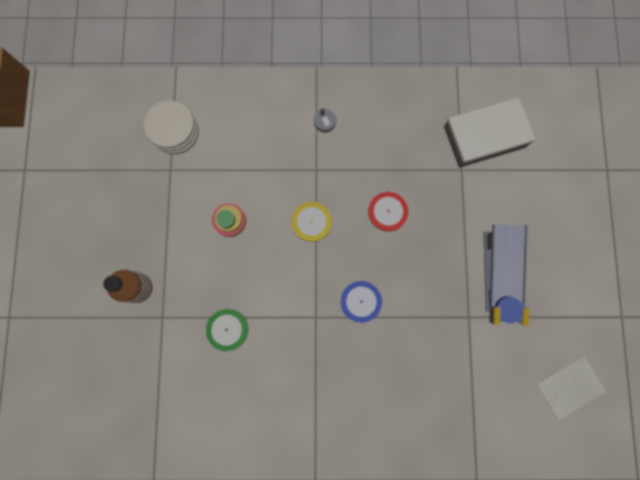

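View pics/s0.png

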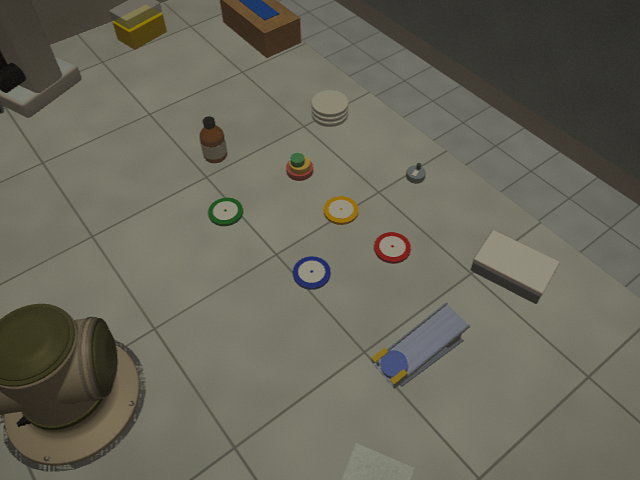

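The top view shows the stack at (229,219), stands at yellow (312,221), red (388,211), blue (361,301) and green (227,329), the chute at (508,270) with the blue dish at its foot (510,310), and the bottle at (125,285). The side view agrees.

```bash
python3 - <<'E'
from h import *
def cen(n,im,box,rng,name):
    x0,y0,x1,y1=box
    hsv=cv2.cvtColor(im,cv2.COLOR_RGB2HSV)
    m=np.zeros(im.shape[:2],np.uint8)
    for lo,hi in rng: m|=cv2.inRange(hsv,np.array(lo),np.array(hi))
    k=np.zeros_like(m);k[y0:y1,x0:x1]=m[y0:y1,x0:x1]
    cs,_=cv2.findContours(k,cv2.RETR_EXTERNAL,cv2.CHAIN_APPROX_NONE)
    c=max(cs,key=cv2.contourArea);e=cv2.fitEllipse(cv2.convexHull(c))
    return e
Rg=[((0,90,60),(9,255,255)),((170,90,60),(180,255,255))];Yg=[((16,100,60),(32,255,255))];Gg=[((40,80,30),(90,255,255))];Bg=[((105,110,40),(130,255,255))]
T=cv2.imread('pics/t0.png')[:,:,::-1].copy();S=cv2.imread('pics/s0.png')[:,:,::-1].copy()
for nm,g,bt,bs,z in [('yst',Yg,(285,195,340,250),(318,190,365,230),.008),('rst',Rg,(362,185,415,238),(368,228,416,268),.008),('bst',Bg,(335,275,390,330),(288,250,335,292),.008),('gst',Gg,(200,303,255,358),(200,190,250,230),.008),
  ('red',Rg,(205,195,255,245),(280,145,320,185),.016),('yel',Yg,(205,195,255,245),(280,145,320,185),.032),('grn',Gg,(205,195,255,245),(280,145,320,185),.048),('blu',Bg,(490,290,530,326),(375,340,412,380),.036)]:
    for n,im,b in(('top',T,bt),('side',S,bs)):
        try:
            e=cen(n,im,b,g,nm);print(nm,n,np.round(e[0],1),np.round(e[1],1),ray(n,*e[0],z).round(4))
        except Exception as ex:print(nm,n,ex)
def z(im,x0,y0,x1,y1,s): return cv2.resize(im[y0:y1,x0:x1,::-1],None,fx=s,fy=s,interpolation=cv2.INTER_CUBIC)
cv2.imwrite('pics/z1.png',np.hstack([z(T,470,215,545,335,5),z(S,365,295,475,390,4)[:600] if 0 else cv2.resize(z(S,365,295,475,395,3),(330,600))]))
cv2.imwrite('pics/z2.png',np.hstack([z(T,200,190,260,250,6),z(S,270,135,330,195,6)]))
E
```

```text
yst top [311.1 221.2] [39.3 39.8] [0.6309 0.0448 0.008 ]
yst side [340.6 210. ] [28.6 35.2] [0.6277 0.0421 0.008 ]
rst top [387.9 211. ] [39.2 40.1] [ 0.6504 -0.0991  0.008 ]
rst side [391.9 247.3] [31.2 36.8] [ 0.6472 -0.1012  0.008 ]
bst top [360.9 301.4] [39.1 39.7] [ 0.4819 -0.0464  0.008 ]
bst side [311.3 271.8] [31.1 37.2] [ 0.4802 -0.0478  0.008 ]
gst top [226.5 329.5] [40.3 41.7] [0.4317 0.1964 0.008 ]
gst side [225.1 211.2] [28.  34.7] [0.4288 0.1936 0.008 ]
red top [228.4 219.6] [31.9 32.7] [0.6322 0.1978 0.016 ]
red side [299.2 168. ] [24.6 27.1] [0.6279 0.1929 0.016 ]
yel top [228.1 218.1] [25.3 26.1] [0.6316 0.1949 0.032 ]
yel side [299.3 164.1] [19.1 20.8] [0.6266 0.1896 0.032 ]
grn top [225.1 218.4] [12.8 14.2] [0.6273 0.1967 0.048 ]
grn side [297.2 159.4] [13.8 14.5] [0.6228 0.1913 0.048 ]
blu top [509.1 309.4] [23.5 25.6] [ 0.4666 -0.304   0.036 ]
blu side [393.7 362.8] [24.5 25.5] [ 0.4665 -0.303   0.036 ]
```

View pics/z1.png

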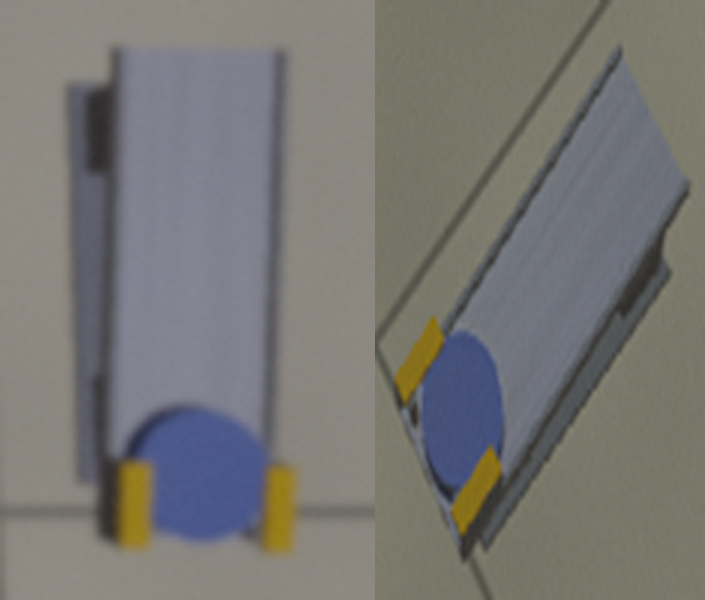

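View pics/z2.png

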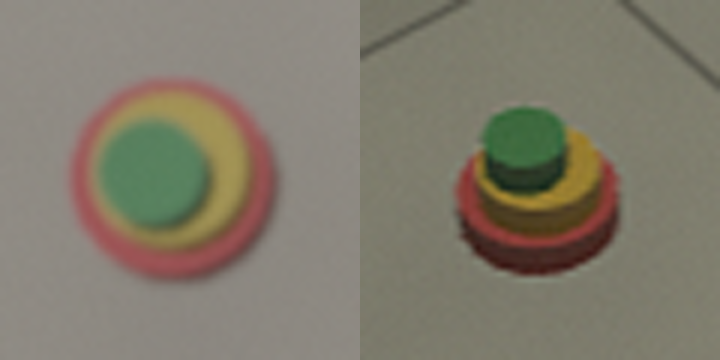

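Zooms: blue dish sits centred between the lips at about (509,309), tilted with the floor; green on the stack is shifted left (+y) relative to yellow. Next I work out the chute frame, bottle and yaw.

```bash
python3 - <<'E'
from h import *
# chute corners top end (floor z ~.0506 + rail 5), foot lips outer corners z~.040
for u,v,z,n in [(470+113/5,215+48/5,.0555,'upL'),(470+286/5,215+48/5,.0555,'upR'),(470+117/5,215+548/5,.041,'lipL out lo'),(470+297/5,215+551/5,.041,'lipR out lo'),(470+117/5,215+461/5,.046,'lipL out hi'),(470+294/5,215+465/5,.046,'lipR hi')]:
    print(n,ray('top',u,v,z).round(4))
print('bottle cap',ray('top',113,284,.11).round(3))
print('green', ray('top',225.7,218.8,.048).round(4),ray('side',270+524/6,135+135/6,.048).round(4))
print('yel', ray('top',200+172/6,190+171/6,.032).round(4),ray('side',270+538/6,135+168/6,.032).round(4))
print('red', ray('top',200+171/6,190+177/6,.016).round(4),ray('side',270+537/6,135+195/6,.016).round(4))
# predicted chute frame reprojection
E
```

```text
upL [ 0.6144 -0.2764  0.0555]
upR [ 0.6143 -0.3374  0.0555]
lipL out lo [ 0.4405 -0.2731  0.041 ]
lipR out lo [ 0.4394 -0.3355  0.041 ]
lipL out hi [ 0.4703 -0.273   0.046 ]
lipR hi [ 0.4689 -0.3343  0.046 ]
bottle cap [0.506 0.359 0.11 ]
green [0.6267 0.1956 0.048 ] [0.7319 0.1128 0.048 ]
yel [0.6308 0.1938 0.032 ] [0.7357 0.1082 0.032 ]
red [0.6325 0.1975 0.016 ] [0.737  0.1092 0.016 ]
```

>>> servo_tool([
  {"travel": [1, -0.7, 0], "delta_rot": [0, 0, -1], "fingers": 0},
  {"travel": [1, -0.7, 0], "delta_rot": [0, 0, -1], "fingers": 0},
  {"travel": [1, -0.7, 0], "delta_rot": [0, 0, -1], "fingers": 0},
  {"travel": [1, -0.7, 0], "delta_rot": [0, 0, -1], "fingers": 0},
  {"travel": [1, -0.7, 0], "delta_rot": [0, 0, -1], "fingers": 0},
  {"travel": [1, -0.7, 0], "delta_rot": [0, 0, -1], "fingers": 0},
  {"travel": [1, -0.7, 0], "delta_rot": [0, 0, -1], "fingers": 0},
  {"travel": [1, -0.7, 0], "delta_rot": [0, 0, -1], "fingers": 0},
])

```text
time_s: 0.9
position: [0.3958, 0.3543, 0.2281]
tool_rot: [[-0.415, 0.91, -0.007], [0.91, 0.415, -0.001], [0.002, -0.007, -1.0]]
ft_force: [0.6, 0.7, 0.8]
grip_width: 0.0849
```

>>> servo_tool([
  {"travel": [1, -0.7, -0.2], "delta_rot": [0, 0, -1], "fingers": 0},
  {"travel": [1, -0.7, -0.2], "delta_rot": [0, 0, -1], "fingers": 0},
  {"travel": [1, -0.7, -0.2], "delta_rot": [0, 0, -1], "fingers": 0},
  {"travel": [1, -0.7, -0.2], "delta_rot": [0, 0, -1], "fingers": 0},
  {"travel": [1, -0.7, -0.2], "delta_rot": [0, 0, -0.2], "fingers": 0},
  {"travel": [1, -0.7, -0.2], "delta_rot": [0, 0, 0], "fingers": 0},
  {"travel": [1, -0.7, -0.2], "delta_rot": [0, 0, 0], "fingers": 0},
  {"travel": [0.6, -0.5, 0], "delta_rot": [0, 0, 0], "fingers": 0},
])

```text
time_s: 1.7
position: [0.6325, 0.1825, 0.1811]
tool_rot: [[0.037, 0.999, -0.013], [0.999, -0.037, 0.001], [0.001, -0.013, -1.0]]
ft_force: [-1.4, 1.6, 0.3]
grip_width: 0.0854
```

>>> servo_tool([
  {"travel": [0, 0, 0], "fingers": 0},
])

```text
validation failed for argument at $.co...
```

>>> servo_tool([
  {"travel": [-0.27, 0.35, -0.5], "delta_rot": [0, -0.12, 0.2], "fingers": 0},
  {"travel": [0, 0, -1], "delta_rot": [0, 0, 0], "fingers": 0},
  {"travel": [0, 0, -1], "delta_rot": [0, 0, 0], "fingers": 0},
  {"travel": [0, 0, -1], "delta_rot": [0, 0, 0], "fingers": 0},
  {"travel": [0, 0, -0.5], "delta_rot": [0, 0, 0], "fingers": 0},
  {"travel": [0, 0, 0], "delta_rot": [0, 0, 0], "fingers": 0},
])

```text
time_s: 2.3
position: [0.6258, 0.1893, 0.0535]
tool_rot: [[0.02, 1.0, -0.003], [1.0, -0.02, 0.0], [-0.0, -0.003, -1.0]]
ft_force: [0.6, -0.2, 1.1]
grip_width: 0.0852
```

```bash
python3 - <<'E'
from h import *
T=save('top','t1');S=save('side','s1')
def z(im,x0,y0,x1,y1,s): return cv2.resize(im[y0:y1,x0:x1,::-1],None,fx=s,fy=s,interpolation=cv2.INTER_CUBIC)
cv2.imwrite('pics/z3.png',np.hstack([z(T,180,170,280,270,4),z(S,250,115,350,215,4)]))
E
```

```text
(no output)
```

View pics/z3.png

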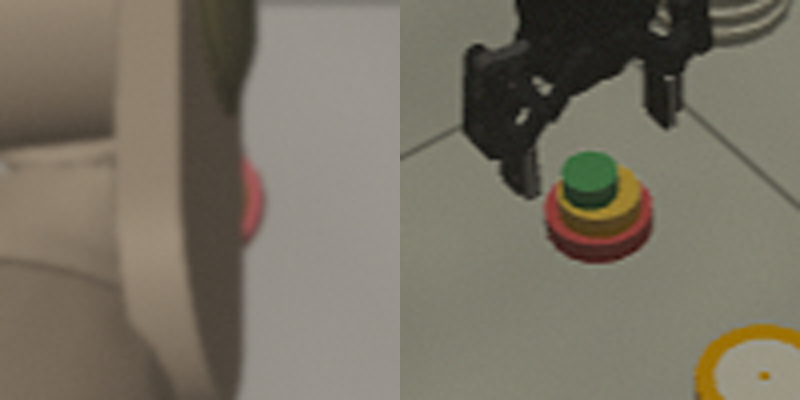

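The side view shows the jaws straddling the stack cleanly along x. Going down and gripping green.

>>> servo_tool([
  {"travel": [0, 0.12, -0.4], "delta_rot": [0, 0, 0], "fingers": 0},
  {"travel": [0, 0, -0.25], "delta_rot": [0, 0, 0], "fingers": 60},
  {"travel": [0, 0, 0], "delta_rot": [0, 0, 0], "fingers": 120},
  {"travel": [0, 0, 0], "delta_rot": [0, 0, 0], "fingers": 200},
  {"travel": [0, 0, 0], "delta_rot": [0, 0, 0], "fingers": 200},
  {"travel": [0, 0, 0], "delta_rot": [0, 0, 0], "fingers": 200},
], squeeze=25)

```text
time_s: 3.0
position: [0.6287, 0.1938, 0.0387]
tool_rot: [[0.02, 1.0, 0.008], [1.0, -0.02, 0.001], [0.001, 0.008, -1.0]]
ft_force: [0.3, -0.7, -1.0]
grip_width: 0.0326
```

```bash
cat >> h.py <<'E'
def zs(f,x0,y0,x1,y1,s=4,n='side'):
    im=get_image(n);cv2.imwrite(f'pics/{f}.png',cv2.resize(im[y0:y1,x0:x1,::-1],None,fx=s,fy=s,interpolation=cv2.INTER_CUBIC))
E
python3 - <<'E'
from h import *
zs('s2',250,115,350,215)
o=observe();print(o['position'],o['grip_width'],o['ft_force'])
E
```

```text
[0.62869504 0.1938073  0.03872219] 0.03252442470528693 [ 0.23057921 -0.35353898 -0.25629101]
```

View pics/s2.png

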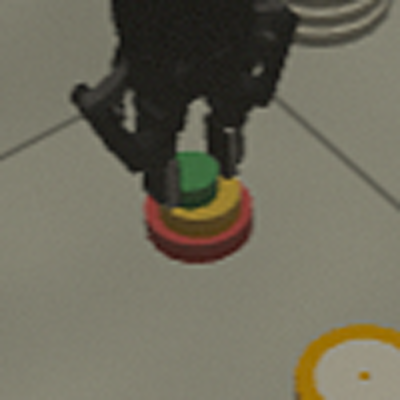

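Green is between the pads. Lift and carry to the green stand (0.430, 0.195).

>>> servo_tool([
  {"travel": [0, 0, 0.3], "delta_rot": [0, 0, 0], "fingers": 255},
  {"travel": [0, 0, 0.8], "delta_rot": [0, 0, 0], "fingers": 255},
  {"travel": [-0.6, 0, 0.8], "delta_rot": [0, 0, 0], "fingers": 255},
  {"travel": [-0.9, 0, 0], "delta_rot": [0, 0, 0], "fingers": 255},
  {"travel": [-0.9, 0, 0], "delta_rot": [0, 0, 0], "fingers": 255},
  {"travel": [-0.9, 0, 0], "delta_rot": [0, 0, 0], "fingers": 255},
  {"travel": [-0.9, 0, 0], "delta_rot": [0, 0, 0], "fingers": 255},
  {"travel": [-0.9, 0, 0], "delta_rot": [0, 0, 0], "fingers": 255},
])

```text
time_s: 3.85
position: [0.474, 0.1931, 0.103]
tool_rot: [[0.022, 1.0, 0.016], [1.0, -0.022, 0.002], [0.003, 0.016, -1.0]]
ft_force: [-0.3, 0.1, 0.2]
grip_width: 0.0325
```

>>> servo_tool([
  {"travel": [-0.6, 0, 0], "delta_rot": [0, 0, 0], "fingers": 255},
  {"travel": [0, 0, 0], "delta_rot": [0, 0, 0], "fingers": 255},
])

```text
time_s: 4.05
position: [0.4527, 0.1932, 0.1047]
tool_rot: [[0.021, 1.0, 0.017], [1.0, -0.021, 0.003], [0.003, 0.016, -1.0]]
ft_force: [0.0, -0.1, -0.4]
grip_width: 0.0325
```

```bash
python3 - <<'E'
from h import *
zs('s3',180,90,330,240)
o=observe();print(o['position'],o['grip_width'],o['ft_force'])
E
```

```text
[0.45409266 0.1932383  0.10486719] 0.03253937816104731 [ 0.55389239  0.7666354  -0.44745297]
```

View pics/s3.png

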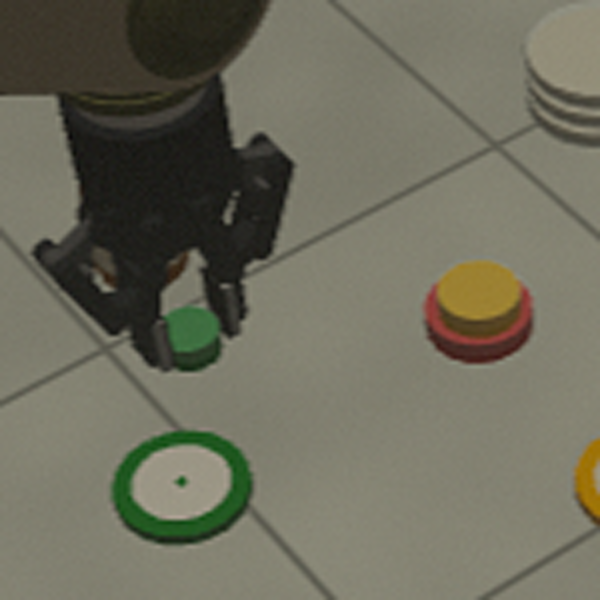

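```bash
python3 - <<'E'
from h import *
print(ray('side',227.5,172,.114), ray('side',225.1,210.5,.008))
E
```

```text
[0.45201764 0.19452457 0.114     ] [0.4299959  0.19536845 0.008     ]
```

>>> servo_tool([
  {"travel": [-0.8, 0.05, -0.3], "delta_rot": [0, 0.16, 0.2], "fingers": 255},
  {"travel": [0, 0, -0.7], "delta_rot": [0, 0, 0], "fingers": 255},
  {"travel": [0, 0, -0.7], "delta_rot": [0, 0, 0], "fingers": 255},
  {"travel": [0, 0, 0], "delta_rot": [0, 0, 0], "fingers": 255},
])

```text
time_s: 4.5
position: [0.4351, 0.195, 0.055]
tool_rot: [[0.0, 1.0, 0.01], [1.0, -0.0, 0.004], [0.004, 0.01, -1.0]]
ft_force: [0.3, -0.6, -0.2]
grip_width: 0.0327
```

>>> servo_tool([
  {"travel": [-0.16, 0, -0.5], "delta_rot": [0, 0.08, 0], "fingers": 255},
  {"travel": [0, 0, -0.4], "delta_rot": [0, 0, 0], "fingers": 255},
  {"travel": [0, 0, -0.3], "delta_rot": [0, 0, 0], "fingers": 255},
  {"travel": [0, 0, 0], "delta_rot": [0, 0, 0], "fingers": 255},
])

```text
time_s: 4.9
position: [0.4357, 0.1953, 0.0207]
tool_rot: [[0.001, 1.0, 0.008], [1.0, -0.001, 0.006], [0.006, 0.008, -1.0]]
ft_force: [-0.2, 0.6, -0.1]
grip_width: 0.0324
```

>>> servo_tool([
  {"travel": [-0.3, 0, 0], "delta_rot": [0, 0, 0], "fingers": 255},
  {"travel": [0, 0, -0.1], "delta_rot": [0, 0, 0], "fingers": 255},
  {"travel": [0, 0, 0], "delta_rot": [0, 0, 0], "fingers": 255},
])

```text
time_s: 5.2
position: [0.4273, 0.1955, 0.0191]
tool_rot: [[0.001, 1.0, 0.011], [1.0, -0.001, 0.006], [0.006, 0.011, -1.0]]
ft_force: [0.2, -0.6, -0.3]
grip_width: 0.0329
```

>>> servo_tool([
  {"travel": [0.08, 0, -0.1], "delta_rot": [0, 0, 0], "fingers": 255},
  {"travel": [0, 0, -0.1], "delta_rot": [0, 0, 0], "fingers": 255},
  {"travel": [0, 0, 0], "delta_rot": [0, 0, 0], "fingers": 255},
])

```text
time_s: 5.5
position: [0.4309, 0.1957, 0.014]
tool_rot: [[0.001, 1.0, 0.014], [1.0, -0.001, 0.007], [0.007, 0.014, -1.0]]
ft_force: [-0.5, 0.2, 1.2]
grip_width: 0.0325
```

>>> servo_tool([
  {"travel": [0, 0, -0.05], "delta_rot": [0, 0, 0], "fingers": 255},
  {"travel": [0, 0, 0], "delta_rot": [0, 0, 0], "fingers": 255},
])

```text
time_s: 5.7
position: [0.431, 0.1958, 0.0132]
tool_rot: [[0.001, 1.0, 0.015], [1.0, -0.001, 0.007], [0.007, 0.015, -1.0]]
ft_force: [-0.6, -0.1, 0.3]
grip_width: 0.0324
```

```bash
python3 - <<'E'
from h import *
zs('s4',180,140,280,240)
o=observe();print(o['position'],o['grip_width'],o['ft_force'])
E
```

```text
[0.43113713 0.19581494 0.01318678] 0.03252246077209911 [-1.1874023   0.48090032  5.71528859]
```

View pics/s4.png

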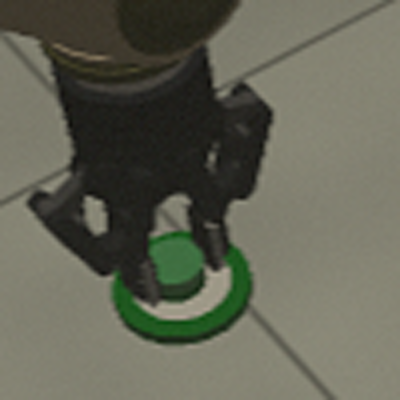

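Force 5.7 N up: green rests on the stand. Release and rise.

>>> servo_tool([
  {"travel": [0, 0, 0.02], "delta_rot": [0, 0, 0], "fingers": 120},
  {"travel": [0, 0, 0], "delta_rot": [0, 0, 0], "fingers": 60},
  {"travel": [0, 0, 0.3], "delta_rot": [0, 0, 0], "fingers": 0},
  {"travel": [0, 0, 0.9], "delta_rot": [0, 0.1, 0], "fingers": 0},
  {"travel": [0.6, 0, 0.9], "delta_rot": [0, 0, 0], "fingers": 0},
  {"travel": [1, 0, 0], "delta_rot": [0, 0, 0], "fingers": 0},
  {"travel": [1, 0, 0], "delta_rot": [0, 0, 0], "fingers": 0},
  {"travel": [1, 0, 0], "delta_rot": [0, 0, 0], "fingers": 0},
])

```text
time_s: 6.55
position: [0.539, 0.196, 0.0825]
tool_rot: [[-0.0, 1.0, 0.001], [1.0, 0.0, 0.006], [0.006, 0.001, -1.0]]
ft_force: [-0.2, 1.0, -0.9]
grip_width: 0.0852
```

>>> servo_tool([
  {"travel": [1, 0, 0], "delta_rot": [0, 0, 0], "fingers": 0},
  {"travel": [1, 0, 0], "delta_rot": [0, 0, 0], "fingers": 0},
  {"travel": [0.5, -0.1, 0], "delta_rot": [0, 0, 0], "fingers": 0},
  {"travel": [0, 0, 0], "delta_rot": [0, 0, 0], "fingers": 0},
])

```text
time_s: 6.95
position: [0.6198, 0.1923, 0.0846]
tool_rot: [[0.001, 1.0, 0.004], [1.0, -0.001, 0.007], [0.007, 0.004, -1.0]]
ft_force: [-0.9, -0.5, 0.5]
grip_width: 0.0855
```

```bash
python3 - <<'E'
from h import *
zs('s5',180,90,330,240)
o=observe();print(o['position'],o['tool_rot'],o['grip_width'],o['ft_force'])
E
```

```text
[0.61875983 0.19257035 0.08453292] [[ 4.74357812e-04  9.99993364e-01  3.61211770e-03]
 [ 9.99977425e-01 -4.98554410e-04  6.70077770e-03]
 [ 6.70253407e-03  3.60885760e-03 -9.99971026e-01]] 0.08537129406256247 [ 0.18486698 -0.21525225 -0.76217658]
```

View pics/s5.png

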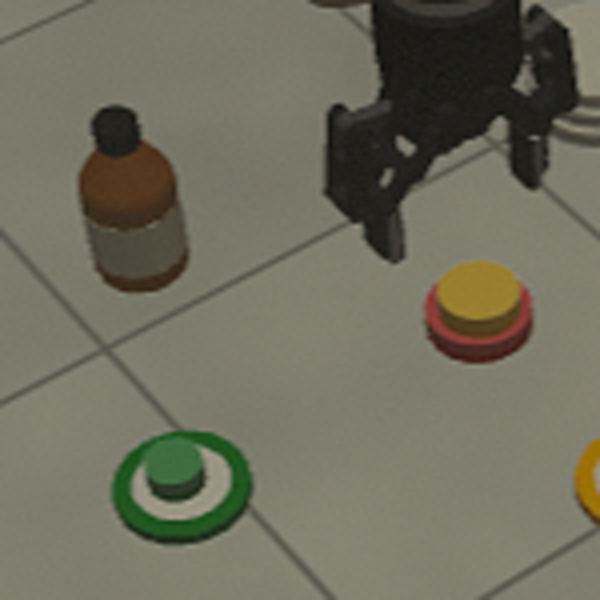

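```bash
python3 - <<'E'
from h import *
print('green',ray('side',180+174/4,90+461/4,.024),'stand',ray('side',180+182/4,90+482/4,.008))
print('yellow',ray('side',180+479/4,90+291/4,.032),'red c',ray('side',180+479/4,90+311/4,.016))
E
```

```text
green [0.42962251 0.19716869 0.024     ] stand [0.430679   0.19483222 0.008     ]
yellow [0.62993711 0.19246436 0.032     ] red c [0.62945192 0.19279171 0.016     ]
```

Green is within about 3 mm of its stand's centre; bottle undisturbed. Next yellow.

>>> servo_tool([
  {"travel": [0.42, 0, -0.4], "delta_rot": [0.05, 0, 0], "fingers": 0},
  {"travel": [0, 0, -0.8], "delta_rot": [0, 0, 0], "fingers": 0},
  {"travel": [0, 0, -0.6], "delta_rot": [0, 0, 0], "fingers": 0},
  {"travel": [0, 0, -0.2], "delta_rot": [0, 0, 0], "fingers": 0},
  {"travel": [0, 0, 0], "delta_rot": [0, 0, 0], "fingers": 0},
])

```text
time_s: 7.5
position: [0.6274, 0.1938, 0.0254]
tool_rot: [[-0.001, 1.0, 0.003], [1.0, 0.001, 0.012], [0.012, 0.003, -1.0]]
ft_force: [0.3, 0.5, 0.4]
grip_width: 0.0853
```

>>> servo_tool([
  {"travel": [0.08, 0, -0.18], "delta_rot": [-0.12, 0, 0], "fingers": 0},
  {"travel": [0, 0, 0], "delta_rot": [0, 0, 0], "fingers": 60},
  {"travel": [0, 0, 0], "delta_rot": [0, 0, 0], "fingers": 120},
  {"travel": [0, 0, 0], "delta_rot": [0, 0, 0], "fingers": 255},
  {"travel": [0, 0, 0], "delta_rot": [0, 0, 0], "fingers": 255},
  {"travel": [0, 0, 0], "delta_rot": [0, 0, 0], "fingers": 255},
])

```text
time_s: 8.1
position: [0.6306, 0.1944, 0.0235]
tool_rot: [[-0.002, 1.0, 0.007], [1.0, 0.002, -0.001], [-0.001, 0.007, -1.0]]
ft_force: [-0.3, 0.6, -0.9]
grip_width: 0.0478
```

>>> servo_tool([
  {"travel": [0, 0, 0.3], "delta_rot": [0, 0.06, 0], "fingers": 255},
  {"travel": [0, 0, 0.8], "delta_rot": [0, 0, 0], "fingers": 255},
  {"travel": [0, -0.5, 0.5], "delta_rot": [0, 0, 0], "fingers": 255},
  {"travel": [0, -0.9, 0], "delta_rot": [0, 0, 0], "fingers": 255},
  {"travel": [0, -0.9, 0], "delta_rot": [0, 0, 0], "fingers": 255},
  {"travel": [0, -0.9, 0], "delta_rot": [0, 0, 0], "fingers": 255},
  {"travel": [0, -0.9, 0], "delta_rot": [0, 0, 0], "fingers": 255},
  {"travel": [0, -0.7, 0], "delta_rot": [0, 0, 0], "fingers": 255},
])

```text
time_s: 8.9
position: [0.6301, 0.0428, 0.0781]
tool_rot: [[-0.005, 1.0, 0.003], [1.0, 0.005, -0.002], [-0.002, 0.003, -1.0]]
ft_force: [-0.1, 0.4, -0.3]
grip_width: 0.0475
```

>>> servo_tool([
  {"travel": [0, -0.2, 0], "delta_rot": [0, 0, 0], "fingers": 255},
  {"travel": [0, 0, 0], "delta_rot": [0, 0, 0], "fingers": 255},
])

```text
time_s: 9.1
position: [0.6301, 0.0325, 0.0791]
tool_rot: [[-0.0, 1.0, 0.004], [1.0, 0.0, -0.002], [-0.002, 0.004, -1.0]]
ft_force: [0.2, -0.0, 0.4]
grip_width: 0.0478
```

```bash
python3 - <<'E'
from h import *
zs('s6',270,110,420,260)
o=observe();print(o['position'],o['tool_rot'],o['grip_width'],o['ft_force'])
E
```

```text
[0.63015956 0.03307567 0.07914679] [[-8.78126879e-04  9.99990693e-01  4.22418352e-03]
 [ 9.99996801e-01  8.88136679e-04 -2.36834936e-03]
 [-2.37207897e-03  4.22209030e-03 -9.99988274e-01]] 0.04726050619692376 [ 0.38767381 -0.02528292 -0.99566821]
```

View pics/s6.png

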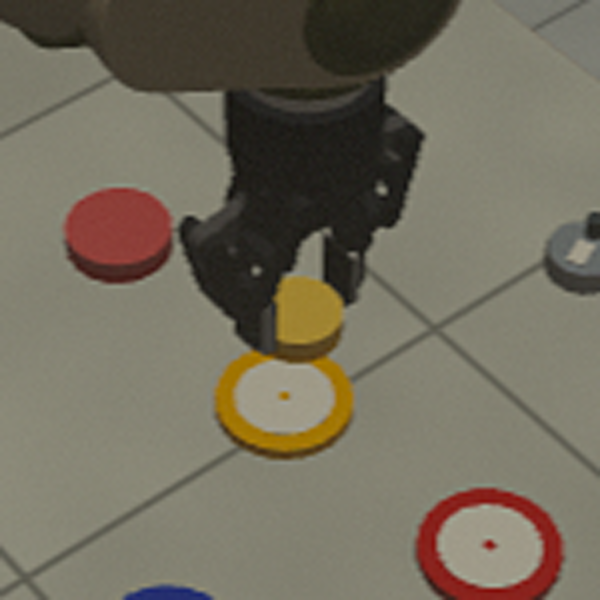

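```bash
python3 - <<'E'
from h import *
f=lambda u,v,z:ray('side',270+u/4,110+v/4,z).round(4)
print('yel',f(302,316,.0875),'yst',f(284,395,.008),'rst',f(490,545,.008),'red',f(118,229,.016))
E
```

```text
yel [0.6273 0.0279 0.0875] yst [0.6306 0.0443 0.008 ] rst [ 0.6501 -0.1     0.008 ] red [0.6299 0.1944 0.016 ]
```

>>> servo_tool([
  {"travel": [-0.05, 0.4, -0.5], "delta_rot": [0, 0.05, 0], "fingers": 255},
  {"travel": [0, 0, -0.7], "delta_rot": [0, 0, 0], "fingers": 255},
  {"travel": [0, 0, -0.4], "delta_rot": [0, 0, 0], "fingers": 255},
  {"travel": [0, 0, 0], "delta_rot": [0, 0, 0], "fingers": 255},
])

```text
time_s: 9.55
position: [0.6274, 0.0512, 0.0275]
tool_rot: [[-0.005, 1.0, -0.003], [1.0, 0.005, -0.001], [-0.001, -0.003, -1.0]]
ft_force: [-0.4, -0.2, -0.2]
grip_width: 0.0474
```

>>> servo_tool([
  {"travel": [0.1, -0.12, -0.2], "delta_rot": [0, -0.03, 0], "fingers": 255},
  {"travel": [0, 0, -0.1], "delta_rot": [0, 0, 0], "fingers": 255},
  {"travel": [0, 0, -0.07], "delta_rot": [0, 0, 0], "fingers": 255},
  {"travel": [0, 0, 0], "delta_rot": [0, 0, 0], "fingers": 255},
])

```text
time_s: 9.95
position: [0.6311, 0.0487, 0.0161]
tool_rot: [[-0.007, 1.0, 0.002], [1.0, 0.007, -0.001], [-0.001, 0.002, -1.0]]
ft_force: [0.0, -0.2, -0.9]
grip_width: 0.0473
```

```bash
python3 - <<'E'
from h import *
zs('s7',270,110,420,260)
for _ in range(3):
    o=observe();print(o['position'],o['grip_width'],o['ft_force'])
E
```

```text
[0.63124218 0.04868385 0.01630783] 0.04757297848095916 [-0.35391631  0.45798689  0.48140344]
[0.63124218 0.04868385 0.01630783] 0.04757297848095916 [-0.35391631  0.45798689  0.48140344]
[0.63124218 0.04868385 0.01630783] 0.04757297848095916 [-0.35391631  0.45798689  0.48140344]
```

View pics/s7.png

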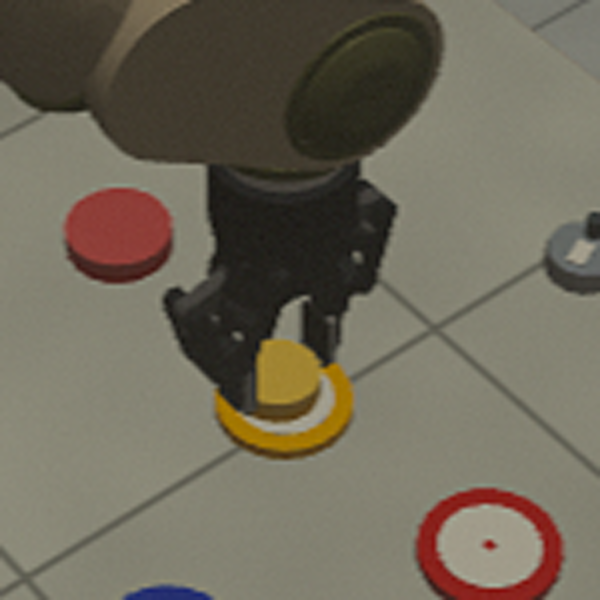

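```bash
python3 - <<'E'
from h import *
f=lambda u,v,z:ray('side',270+u/4,110+v/4,z).round(4)
print('yel',f(280,384,.008),f(280,373,.024),'yst',f(284,395,.008))
E
```

```text
yel [0.6338 0.0517 0.008 ] [0.6298 0.0472 0.024 ] yst [0.6306 0.0443 0.008 ]
```

>>> servo_tool([
  {"travel": [0, -0.2, 0.03], "delta_rot": [0, 0, 0], "fingers": 255},
  {"travel": [0, 0, -0.04], "delta_rot": [0, 0, 0], "fingers": 255},
  {"travel": [0, 0, 0], "delta_rot": [0, 0, 0], "fingers": 255},
  {"travel": [0, 0, 0], "delta_rot": [0, 0, 0], "fingers": 255},
])

```text
time_s: 10.4
position: [0.6317, 0.0416, 0.0171]
tool_rot: [[-0.006, 1.0, 0.004], [1.0, 0.006, -0.002], [-0.002, 0.004, -1.0]]
ft_force: [-0.2, 0.6, -0.6]
grip_width: 0.0474
```

Moved to y=0.0416; now lower until contact.

>>> servo_tool([
  {"travel": [0, 0.05, -0.06], "delta_rot": [0, 0, 0], "fingers": 255},
  {"travel": [0, 0, -0.04], "delta_rot": [0, 0, 0], "fingers": 255},
  {"travel": [0, 0, 0], "delta_rot": [0, 0, 0], "fingers": 255},
])

```text
time_s: 10.7
position: [0.6319, 0.0435, 0.0149]
tool_rot: [[-0.006, 1.0, 0.005], [1.0, 0.006, -0.002], [-0.002, 0.005, -1.0]]
ft_force: [0.2, 0.1, 0.0]
grip_width: 0.0472
```

```bash
python3 - <<'E'
from h import *
zs('s8',270,110,420,260)
o=observe();print(o['position'],o['grip_width'],o['ft_force'])
E
```

```text
[0.63185295 0.04348476 0.01482748] 0.04769092950672319 [-1.03917922 -0.07405327  2.41473965]
```

View pics/s8.png

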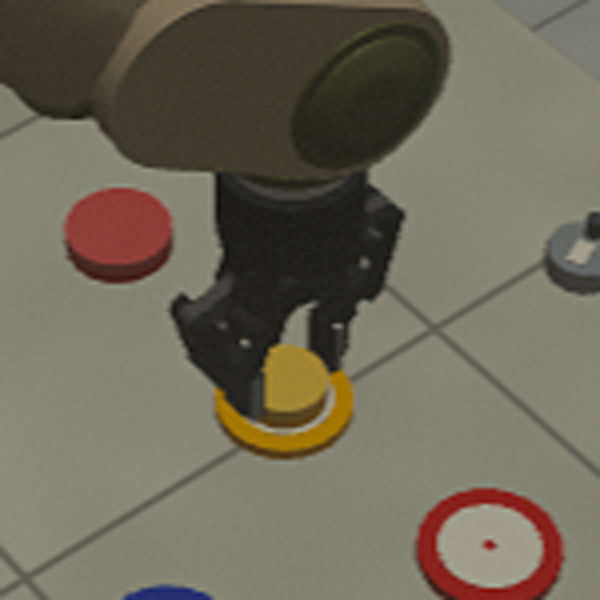

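Yellow is centred and touching. Release, go to red.

>>> servo_tool([
  {"travel": [0, 0, 0], "delta_rot": [0, 0, 0], "fingers": 100},
  {"travel": [0, 0, 0], "delta_rot": [0, 0, 0], "fingers": 0},
  {"travel": [0, 0, 0.3], "delta_rot": [0, 0, 0], "fingers": 0},
  {"travel": [0, 0, 0.9], "delta_rot": [0, 0, 0], "fingers": 0},
  {"travel": [0, 0.8, 0.6], "delta_rot": [0, 0, 0], "fingers": 0},
  {"travel": [0, 1, 0], "delta_rot": [0, 0.05, 0], "fingers": 0},
  {"travel": [0, 1, 0], "delta_rot": [0, 0, 0], "fingers": 0},
  {"travel": [0, 1, 0], "delta_rot": [0, 0, 0], "fingers": 0},
])

```text
time_s: 11.55
position: [0.6326, 0.1573, 0.0741]
tool_rot: [[0.0, 1.0, 0.001], [1.0, -0.0, -0.001], [-0.001, 0.001, -1.0]]
ft_force: [0.1, 0.3, 0.3]
grip_width: 0.0853
```

>>> servo_tool([
  {"travel": [0, 0.9, 0], "delta_rot": [0, 0, 0], "fingers": 0},
  {"travel": [0, 0.3, 0], "delta_rot": [0, 0, 0], "fingers": 0},
  {"travel": [0, 0, 0], "delta_rot": [0, 0, 0], "fingers": 0},
])

```text
time_s: 11.85
position: [0.6323, 0.1979, 0.076]
tool_rot: [[-0.004, 1.0, 0.003], [1.0, 0.004, -0.001], [-0.001, 0.003, -1.0]]
ft_force: [-0.7, -0.2, -0.7]
grip_width: 0.0854
```

```bash
python3 - <<'E'
from h import *
zs('s9',270,110,420,260)
o=observe();print(o['position'],o['tool_rot'],o['grip_width'],o['ft_force'])
E
```

```text
[0.63234638 0.19725306 0.07598467] [[-3.28337756e-03  9.99988692e-01  3.44010305e-03]
 [ 9.99994150e-01  3.28665595e-03 -9.47771234e-04]
 [-9.59066952e-04  3.43697103e-03 -9.99993634e-01]] 0.08544188364673969 [ 0.12700539 -0.15425158 -0.47756773]
```

View pics/s9.png

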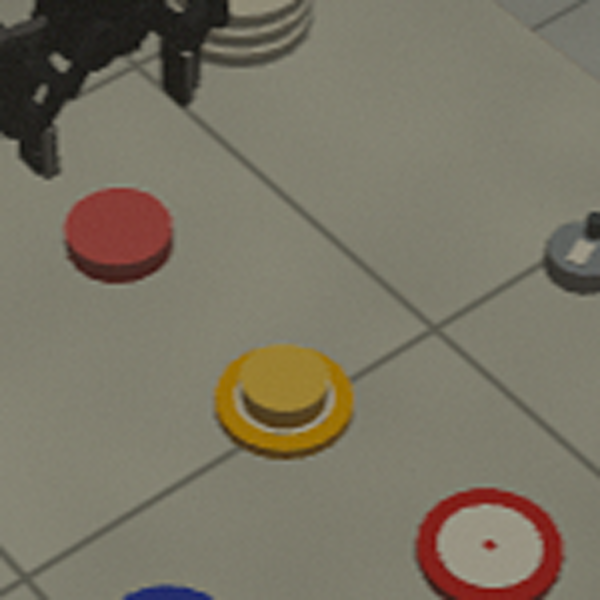

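Yellow sits centred on its stand. Lower on red.

>>> servo_tool([
  {"travel": [-0.05, -0.1, -0.6], "delta_rot": [0, 0.03, 0], "fingers": 0},
  {"travel": [0, 0, -0.8], "delta_rot": [0, 0, 0], "fingers": 0},
  {"travel": [0, 0, -0.5], "delta_rot": [0, 0, 0], "fingers": 0},
  {"travel": [0, 0, -0.25], "delta_rot": [0, 0, 0], "fingers": 0},
  {"travel": [0, 0, 0], "delta_rot": [0, 0, 0], "fingers": 0},
])

```text
time_s: 12.4
position: [0.6323, 0.1872, 0.0111]
tool_rot: [[0.003, 1.0, 0.002], [1.0, -0.003, -0.002], [-0.002, 0.002, -1.0]]
ft_force: [0.0, 0.3, -0.8]
grip_width: 0.0853
```

>>> servo_tool([
  {"travel": [0, 0.22, -0.1], "delta_rot": [0, 0, 0], "fingers": 0},
  {"travel": [0, 0, 0], "delta_rot": [0, 0, 0], "fingers": 50},
  {"travel": [0, 0, 0], "delta_rot": [0, 0, 0], "fingers": 255},
  {"travel": [0, 0, 0], "delta_rot": [0, 0, 0], "fingers": 255},
  {"travel": [0, 0, 0], "delta_rot": [0, 0, 0], "fingers": 255},
])

```text
time_s: 12.9
position: [0.6335, 0.194, 0.0161]
tool_rot: [[0.003, 1.0, 0.008], [1.0, -0.003, -0.001], [-0.001, 0.008, -1.0]]
ft_force: [0.7, -0.4, 0.2]
grip_width: 0.0282
```

>>> servo_tool([
  {"travel": [0, 0, 0], "delta_rot": [0, 0, 0], "fingers": 255},
])

```text
time_s: 13.0
position: [0.6338, 0.1942, 0.0172]
tool_rot: [[0.003, 1.0, 0.01], [1.0, -0.003, -0.001], [-0.001, 0.01, -1.0]]
ft_force: [0.1, -0.9, 0.3]
grip_width: 0.0123
```

>>> servo_tool([
  {"travel": [0, 0, 0.1], "delta_rot": [0, 0, 0], "fingers": 0},
  {"travel": [0, 0, 0.7], "delta_rot": [0, 0, 0], "fingers": 0},
  {"travel": [0, 0, 0.7], "delta_rot": [0, 0, 0], "fingers": 0},
])

```text
time_s: 13.3
position: [0.6326, 0.1941, 0.061]
tool_rot: [[0.002, 1.0, 0.005], [1.0, -0.002, -0.002], [-0.002, 0.005, -1.0]]
ft_force: [-0.2, -0.5, 0.4]
grip_width: 0.0554
```

```bash
python3 - <<'E'
from h import *
zs('s10',220,90,370,240)
o=observe();print(o['position'],o['tool_rot'],o['grip_width'],o['ft_force'])
E
```

```text
[0.6340629  0.194357   0.06465247] [[ 0.00238018  0.99994511  0.01020357]
 [ 0.99999648 -0.0023681  -0.00119575]
 [-0.00117152  0.01020638 -0.99994723]] 0.062371233354423045 [ 1.40795686 -0.07638753  3.378293  ]
```

View pics/s10.png

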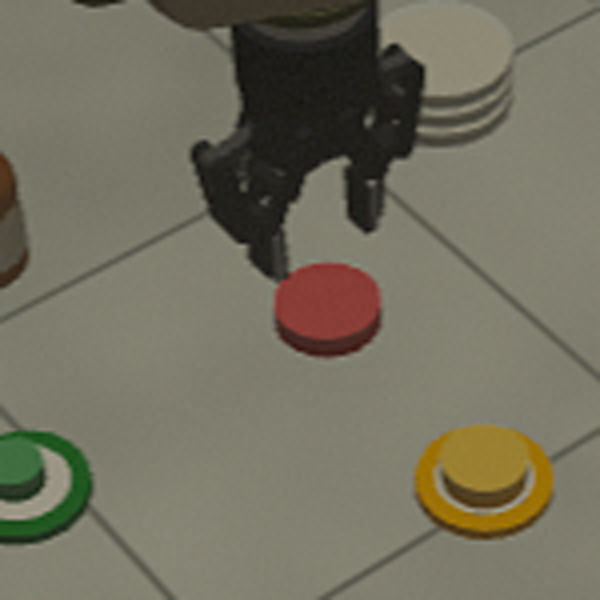

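```bash
python3 - <<'E'
from h import *
f=lambda u,v,z:ray('side',220+u/4,90+v/4,z).round(4)
print('red',f(328,309,.016), 'yel',f(484,458,.024),'yst',f(485,475,.008))
E
```

```text
red [0.6344 0.1909 0.016 ] yel [0.6293 0.0431 0.024 ] yst [0.631  0.0439 0.008 ]
```

>>> servo_tool([
  {"travel": [0, 0, 0], "delta_rot": [0, 0.12, 0], "fingers": 0},
  {"travel": [0, 0, 0], "delta_rot": [0, 0, 0], "fingers": 0},
])

```text
time_s: 13.55
position: [0.6344, 0.1944, 0.0649]
tool_rot: [[0.002, 1.0, -0.002], [1.0, -0.002, -0.001], [-0.001, -0.002, -1.0]]
ft_force: [0.0, -1.0, -0.4]
grip_width: 0.085
```

>>> servo_tool([
  {"travel": [0, -0.12, -0.6], "delta_rot": [0, 0, 0], "fingers": 0},
  {"travel": [0, 0, -0.7], "delta_rot": [0, 0, 0], "fingers": 0},
  {"travel": [0, 0, -0.5], "delta_rot": [0, 0, 0], "fingers": 0},
  {"travel": [0, 0, -0.3], "delta_rot": [0, 0, 0], "fingers": 0},
  {"travel": [0, 0, 0], "delta_rot": [0, 0, 0], "fingers": 0},
])

```text
time_s: 14.05
position: [0.6329, 0.1903, -0.0048]
tool_rot: [[0.002, 1.0, -0.007], [1.0, -0.003, -0.002], [-0.002, -0.007, -1.0]]
ft_force: [0.2, -0.4, 0.5]
grip_width: 0.0857
```

>>> servo_tool([
  {"travel": [0.05, 0, 0.17], "delta_rot": [0, -0.06, 0], "fingers": 0},
  {"travel": [0, 0, 0], "delta_rot": [0, 0, 0], "fingers": 30},
])

```text
time_s: 14.25
position: [0.6348, 0.1904, 0.0009]
tool_rot: [[0.002, 1.0, -0.0], [1.0, -0.002, -0.002], [-0.002, -0.0, -1.0]]
ft_force: [0.8, -0.1, 0.4]
grip_width: 0.0755
```

>>> servo_tool([
  {"travel": [0, 0, 0], "delta_rot": [0, 0, 0], "fingers": 80},
  {"travel": [0, 0, 0], "delta_rot": [0, 0, 0], "fingers": 80},
  {"travel": [0, 0, 0], "delta_rot": [0, 0, 0], "fingers": 80},
])

```text
time_s: 14.55
position: [0.6356, 0.1905, 0.0029]
tool_rot: [[0.002, 1.0, 0.003], [1.0, -0.002, -0.001], [-0.001, 0.003, -1.0]]
ft_force: [-0.0, -0.3, -0.1]
grip_width: 0.0628
```

>>> servo_tool([
  {"travel": [0, 0, 0], "delta_rot": [0, 0, 0], "fingers": 255},
  {"travel": [0, 0, 0.3], "delta_rot": [0, 0, 0], "fingers": 255},
  {"travel": [0, 0, 0.9], "delta_rot": [0, 0, 0], "fingers": 255},
  {"travel": [0, 0, 0.9], "delta_rot": [0, 0, 0], "fingers": 255},
  {"travel": [0.05, -0.7, 0.5], "delta_rot": [0, 0, 0], "fingers": 255},
  {"travel": [0.05, -0.9, 0], "delta_rot": [0, 0, 0], "fingers": 255},
])

```text
time_s: 15.15
position: [0.6374, 0.1444, 0.0855]
tool_rot: [[-0.002, 1.0, 0.002], [1.0, 0.002, -0.001], [-0.001, 0.002, -1.0]]
ft_force: [0.2, 0.2, -0.2]
grip_width: 0.0623
```

```bash
python3 - <<'E'
from h import *
zs('s11',220,90,370,240)
o=observe();print(o['position'],o['grip_width'],o['ft_force'])
E
```

```text
[0.63771192 0.13998661 0.08478395] 0.0625360678565968 [ 1.42584747 -2.64784412 -0.25796403]
```

View pics/s11.png

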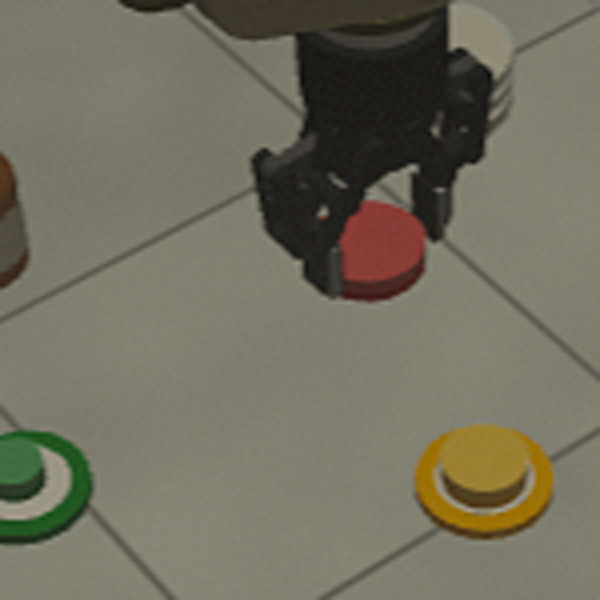

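Red is held level, bottom at about 80 mm, clear of yellow. Carry on to (0.649, -0.100).

>>> servo_tool([
  {"travel": [0.05, -0.9, 0], "delta_rot": [0, 0, 0], "fingers": 255},
  {"travel": [0.05, -0.9, 0], "delta_rot": [0, 0, 0], "fingers": 255},
  {"travel": [0.05, -0.9, 0], "delta_rot": [0, 0, 0], "fingers": 255},
  {"travel": [0.05, -0.9, 0], "delta_rot": [0, 0, 0], "fingers": 255},
  {"travel": [0.05, -0.9, 0], "delta_rot": [0, 0, 0], "fingers": 255},
  {"travel": [0.05, -0.9, 0], "delta_rot": [0, 0, 0], "fingers": 255},
  {"travel": [0.05, -0.9, 0], "delta_rot": [0, 0, 0], "fingers": 255},
  {"travel": [0, -0.7, 0], "delta_rot": [0, 0, 0], "fingers": 255},
])

```text
time_s: 16.0
position: [0.6478, -0.0765, 0.0894]
tool_rot: [[-0.0, 1.0, 0.004], [1.0, 0.0, -0.003], [-0.003, 0.004, -1.0]]
ft_force: [0.7, 1.0, -0.6]
grip_width: 0.0623
```

>>> servo_tool([
  {"travel": [0, -0.4, 0], "delta_rot": [0, 0, 0], "fingers": 255},
  {"travel": [0, 0, 0], "delta_rot": [0, 0, 0], "fingers": 255},
])

```text
time_s: 16.2
position: [0.6477, -0.0914, 0.09]
tool_rot: [[0.003, 1.0, 0.004], [1.0, -0.003, -0.003], [-0.003, 0.004, -1.0]]
ft_force: [-0.7, 1.0, 0.1]
grip_width: 0.0621
```

```bash
python3 - <<'E'
from h import *
zs('s12',320,130,470,280)
o=observe();print(o['position'],o['tool_rot'],o['grip_width'],o['ft_force'])
E
```

```text
[ 0.64771184 -0.09048743  0.09001604] [[ 0.00227223  0.99998955  0.00396677]
 [ 0.99999377 -0.00226149 -0.00270941]
 [-0.00270041  0.0039729  -0.99998846]] 0.06240450138878087 [ 0.27671478 -0.30311098 -0.26911742]
```

View pics/s12.png

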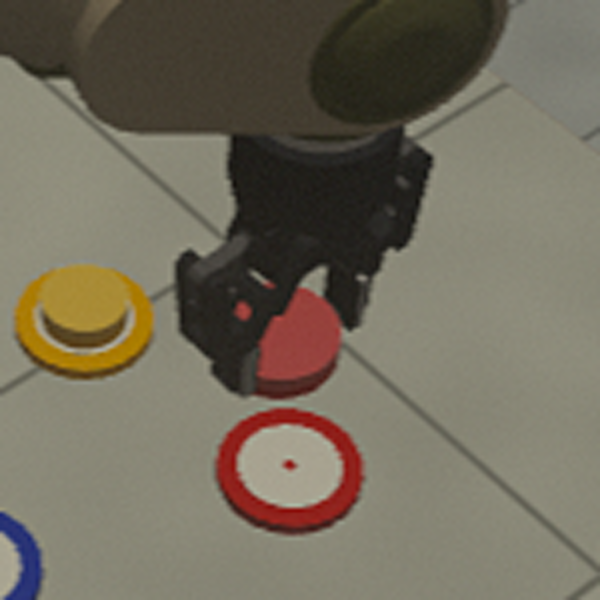

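```bash
python3 - <<'E'
from h import *
import numpy as np
f=lambda u,v,z:ray('side',320+u/4,130+v/4,z).round(4)
print('red',f(275,346,.087),'rst',f(290,465,.008))
# predicted outline of base circle for dish at TCP
P=np.array([.6477,-.0905,.087])
for dy in(0,-.004,-.008):
    a=np.linspace(0,6.28,90);b=[]
    for z in(0,.016):
        b+=[(proj('side',P+[.032*np.cos(t),dy+.032*np.sin(t),z])-[320,130])*4 for t in a]
    b=np.array(b);print(dy,b.min(0),b.max(0))
E
```

```text
red [ 0.6482 -0.081   0.087 ] rst [ 0.6501 -0.1     0.008 ]
0 [221.69342253 287.50139751] [356.40387605 409.58094485]
-0.004 [227.06848297 292.31660813] [362.09675217 414.7292609 ]
-0.008 [232.46221329 297.14846268] [367.80969969 419.89580673]
```

```bash
python3 - <<'E'
from h import *
zs('t2',320,140,470,290,4,'top')
o=observe();print(o['position'])
E
```

```text
[ 0.64770137 -0.08963506  0.08991947]
```

View pics/t2.png

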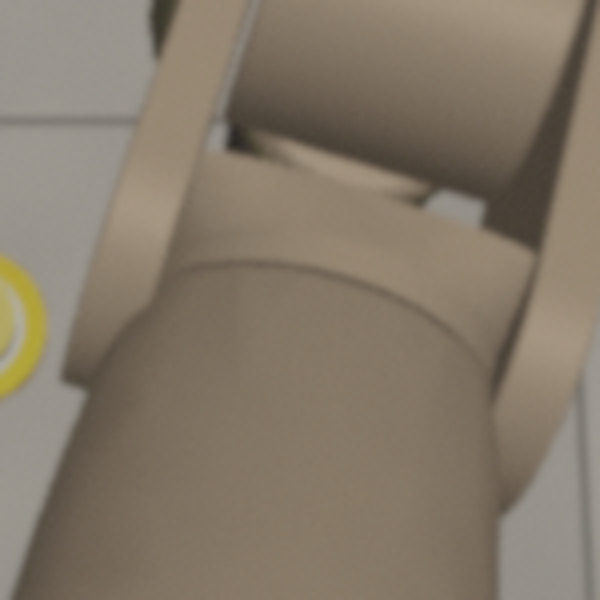

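>>> servo_tool([
  {"travel": [0.04, -0.35, -0.6], "delta_rot": [0, 0.05, 0], "fingers": 255},
  {"travel": [0, 0, -0.8], "delta_rot": [0, 0, 0], "fingers": 255},
  {"travel": [0, 0, -0.7], "delta_rot": [0, 0, 0], "fingers": 255},
  {"travel": [0, 0, 0], "delta_rot": [0, 0, 0], "fingers": 255},
])

```text
time_s: 16.7
position: [0.6486, -0.0977, 0.0221]
tool_rot: [[-0.003, 1.0, -0.003], [1.0, 0.003, -0.002], [-0.002, -0.003, -1.0]]
ft_force: [0.6, 0.1, -0.0]
grip_width: 0.0623
```

```bash
python3 - <<'E'
from h import *
zs('s13',320,130,470,280)
o=observe();print(o['position'],o['tool_rot'][:,2],o['grip_width'],o['ft_force'])
E
```

```text
[ 0.64931682 -0.09782858  0.0236518 ] [-0.00102105 -0.00264731 -0.99999597] 0.062320243772675664 [ 0.18578513 -0.37736903 -0.95911418]
```

View pics/s13.png

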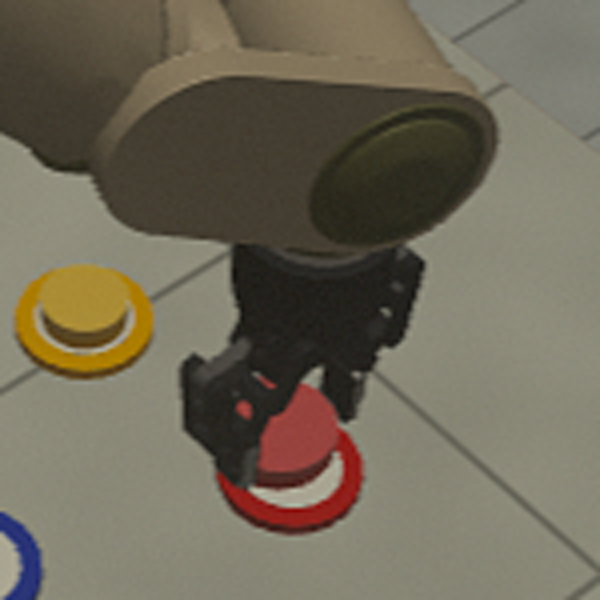

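```bash
python3 - <<'E'
from h import *
def bb(P,r,h):
    a=np.linspace(0,6.28,180)
    b=np.array([(proj('side',np.array(P)+[r*np.cos(t),r*np.sin(t),z])-[320,130])*4 for z in(0,h) for t in a]);return b.min(0).round(),b.max(0).round()
print('stand',bb([.6501,-.1,0],.038,.008),bb([.649,-.1003,0],.038,.008))
for dy in(0,.004,.008,.012):print(dy,bb([.6493,-.0978+dy,.0207],.032,.016))
E
```

```text
stand (array([215., 407.]), array([364., 534.])) (array([214., 408.]), array([363., 536.]))
0 (array([225., 380.]), array([355., 499.]))
0.004 (array([220., 375.]), array([349., 494.]))
0.008 (array([215., 370.]), array([344., 489.]))
0.012 (array([210., 365.]), array([338., 484.]))
```

Outline comparison says red sits about 10 mm to +y in the jaws; shift -y by 12 mm and check.

>>> servo_tool([
  {"travel": [0, -0.3, 0], "delta_rot": [0, 0, 0], "fingers": 255},
  {"travel": [0, -0.15, 0], "delta_rot": [0, 0, 0], "fingers": 255},
  {"travel": [0, 0, -0.1], "delta_rot": [0, 0, 0], "fingers": 255},
  {"travel": [0, 0, 0], "delta_rot": [0, 0, 0], "fingers": 255},
])

```text
time_s: 17.15
position: [0.6508, -0.1128, 0.023]
tool_rot: [[-0.004, 1.0, 0.003], [1.0, 0.004, -0.004], [-0.004, 0.003, -1.0]]
ft_force: [0.0, -0.0, -1.0]
grip_width: 0.0625
```

```bash
python3 - <<'E'
from h import *
zs('s14',320,130,470,280)
o=observe();print(o['position'],o['tool_rot'][:,2],o['grip_width'],o['ft_force'])
E
```

```text
[ 0.65095903 -0.11288901  0.02339662] [ 0.0037216  -0.00456106 -0.99998267] 0.06247693909266089 [-0.14057928  0.05827688  0.46524854]
```

View pics/s14.png

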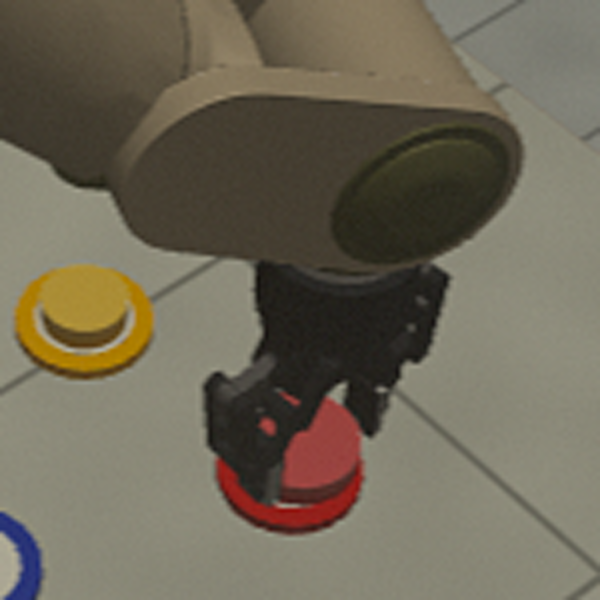

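Red now matches being centred over the stand (edge 361, 503). Lower to contact.

>>> servo_tool([
  {"travel": [-0.05, 0.03, -0.25], "delta_rot": [0, 0.04, 0], "fingers": 255},
  {"travel": [0, 0, -0.12], "delta_rot": [0, 0, 0], "fingers": 255},
  {"travel": [0, 0, -0.05], "delta_rot": [0, 0, 0], "fingers": 255},
  {"travel": [0, 0, 0], "delta_rot": [0, 0, 0], "fingers": 255},
])

```text
time_s: 17.6
position: [0.6495, -0.1117, 0.0102]
tool_rot: [[-0.005, 1.0, -0.0], [1.0, 0.005, -0.005], [-0.005, -0.0, -1.0]]
ft_force: [-0.8, -1.3, 0.8]
grip_width: 0.0619
```

>>> servo_tool([
  {"travel": [0, 0, -0.03], "delta_rot": [0, 0, 0], "fingers": 255},
  {"travel": [0, 0, 0], "delta_rot": [0, 0, 0], "fingers": 255},
])

```text
time_s: 17.8
position: [0.6496, -0.1116, 0.0104]
tool_rot: [[-0.005, 1.0, 0.001], [1.0, 0.005, -0.005], [-0.005, 0.001, -1.0]]
ft_force: [0.0, 0.1, -0.5]
grip_width: 0.0626
```

```bash
python3 - <<'E'
from h import *
zs('s15',320,130,470,280)
o=observe();print(o['position'],o['tool_rot'][:,2],o['grip_width'],o['ft_force'])
E
```

```text
[ 0.6496546  -0.1116348   0.01033828] [ 6.62768075e-04 -5.22932511e-03 -9.99986107e-01] 0.06238527188666259 [ 0.38388585 -0.12598073 -1.04429894]
```

View pics/s15.png

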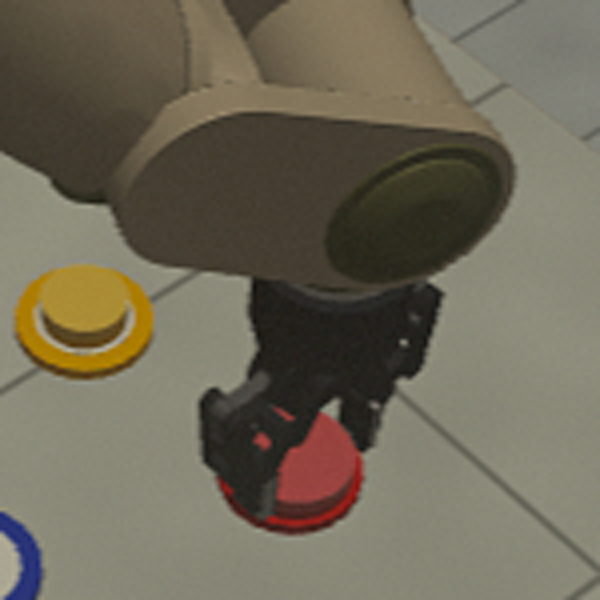

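>>> servo_tool([
  {"travel": [0, 0, -0.06], "delta_rot": [0, 0, 0], "fingers": 255},
  {"travel": [0, 0, -0.04], "delta_rot": [0, 0, 0], "fingers": 255},
  {"travel": [0, 0, 0], "delta_rot": [0, 0, 0], "fingers": 255},
])

```text
time_s: 18.15
position: [0.6498, -0.1117, 0.0104]
tool_rot: [[-0.005, 1.0, 0.002], [1.0, 0.005, -0.006], [-0.006, 0.002, -1.0]]
ft_force: [0.4, 0.1, -1.2]
grip_width: 0.0628
```

```bash
python3 - <<'E'
from h import *
zs('s16',320,130,470,280)
o=observe();print(o['position'],o['tool_rot'][:,2],o['grip_width'],o['ft_force'])
def bb(P,r,h):
    a=np.linspace(0,6.28,180)
    b=np.array([(proj('side',np.array(P)+[r*np.cos(t),r*np.sin(t),z])-[320,130])*4 for z in(0,h) for t in a]);return b.min(0).round(),b.max(0).round()
print(bb([.650,-.1,.008],.032,.016))
E
```

```text
[ 0.64984818 -0.11169436  0.01035566] [ 0.00212772 -0.00612631 -0.99997897] 0.06245095610913911 [ 0.75088283  0.07404985 -0.89708049]
(array([227., 397.]), array([356., 516.]))
```

View pics/s16.png

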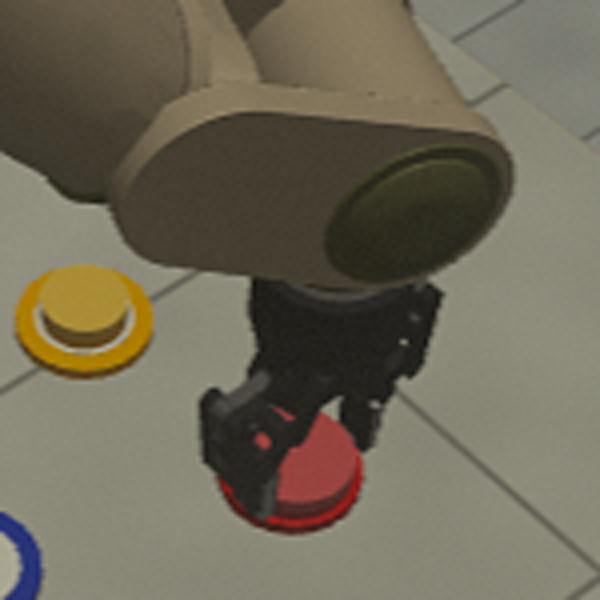

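Z stopped at 0.0104 (expected contact 0.011) and the outline fits a centred dish on the stand. Release.

>>> servo_tool([
  {"travel": [0, 0, 0], "delta_rot": [0, 0, 0], "fingers": 60},
  {"travel": [0, 0, 0], "delta_rot": [0, 0, 0], "fingers": 0},
  {"travel": [0, 0, 0.4], "delta_rot": [0, 0, 0], "fingers": 0},
  {"travel": [0, 0, 1], "delta_rot": [0, 0, 0], "fingers": 0},
  {"travel": [-0.3, -0.7, 1], "delta_rot": [0, 0, 0], "fingers": 0},
  {"travel": [-0.7, -0.9, 0.5], "delta_rot": [0, 0, 0], "fingers": 0},
  {"travel": [-0.7, -0.9, 0], "delta_rot": [0, 0, 0], "fingers": 0},
  {"travel": [-0.7, -0.9, 0], "delta_rot": [0, 0, 0], "fingers": 0},
])

```text
time_s: 19.0
position: [0.5778, -0.2132, 0.1036]
tool_rot: [[-0.012, 1.0, 0.005], [1.0, 0.012, -0.008], [-0.008, 0.005, -1.0]]
ft_force: [0.9, -0.3, -0.1]
grip_width: 0.0854
```

```bash
python3 - <<'E'
from h import *
S=save('side','s17')
o=observe();print(o['position'],o['tool_rot'],o['q'])
E
```

```text
[ 0.57535662 -0.21725234  0.10387877] [[-0.00862677  0.99995468  0.0040281 ]
 [ 0.99991795  0.00866446 -0.00943463]
 [-0.00946911  0.00394638 -0.99994738]] [-31.55574605  34.438029    74.58196277  -0.36053167  70.50079221
 -31.9322    ]
```

View pics/s17.png

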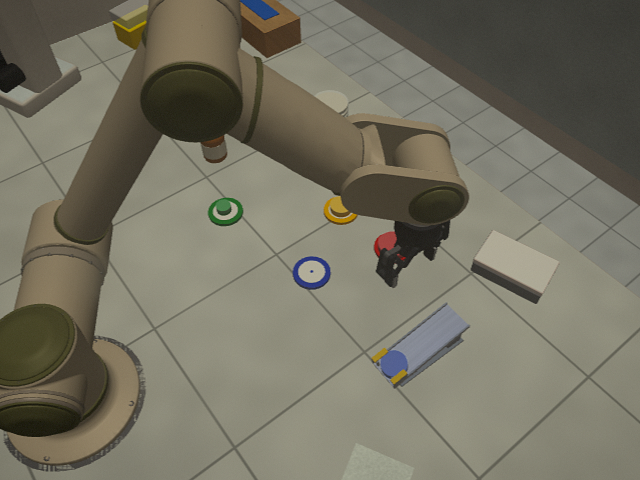

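Red is on its stand; jaws clear. Chute and blue dish visible at (393,362). Move above the dish, tilting the tool 10° to the floor normal.

>>> servo_tool([
  {"travel": [-0.8, -0.58, 0.1], "delta_rot": [0.05, -0.35, 0], "fingers": 0},
  {"travel": [-0.8, -0.58, 0], "delta_rot": [0.05, -0.35, 0], "fingers": 0},
  {"travel": [-0.8, -0.58, 0], "delta_rot": [0, -0.35, 0], "fingers": 0},
  {"travel": [-0.8, -0.58, 0], "delta_rot": [0, -0.35, 0], "fingers": 0},
  {"travel": [-0.7, -0.58, 0], "delta_rot": [0, -0.3, 0], "fingers": 0},
  {"travel": [0, 0, 0], "delta_rot": [0, 0, 0], "fingers": 0},
])

```text
time_s: 19.65
position: [0.4547, -0.3091, 0.1121]
tool_rot: [[-0.006, 0.981, 0.194], [1.0, 0.007, -0.005], [-0.007, 0.194, -0.981]]
ft_force: [0.1, -0.2, -0.2]
grip_width: 0.0853
```

```bash
python3 - <<'E'
from h import *
zs('s18',350,270,500,420)
o=observe();print(o['position'],o['tool_rot'],o['ft_force'])
zs('s18r',365,220,425,270,8)
f=lambda u,v,z:ray('side',365+u/8,220+v/8,z).round(4)
E
```

```text
[ 0.45582425 -0.30836408  0.11231148] [[-0.00669496  0.98103653  0.19370727]
 [ 0.99995563  0.00785187 -0.00520532]
 [-0.00662757  0.19366382 -0.98104556]] [0.02244881 0.50521169 0.09381204]
```

View pics/s18.png

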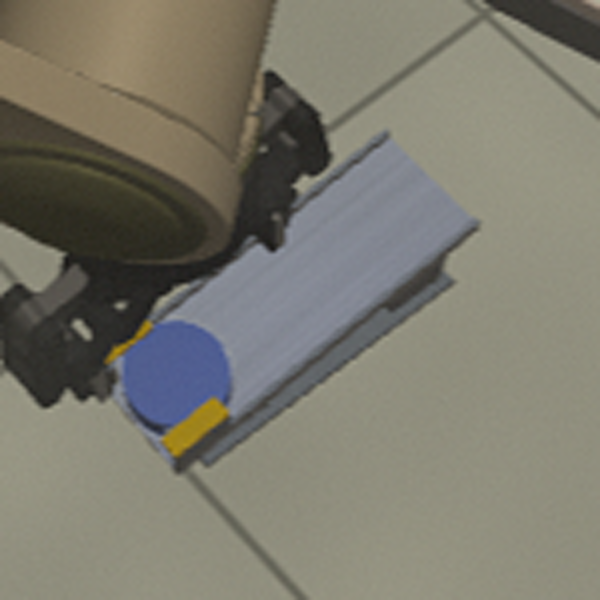

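View pics/s18r.png

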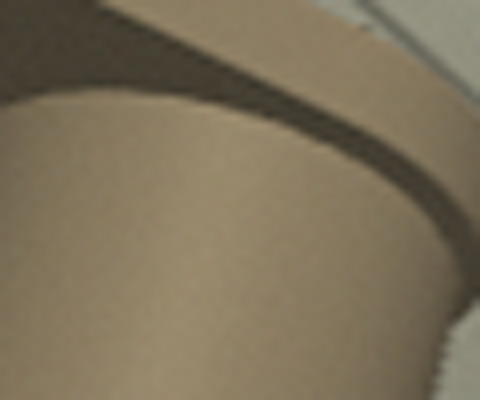

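```bash
python3 - <<'E'
from h import *
f=lambda u,v,z:ray('side',350+u/4,270+v/4,z).round(4)
print('up',f(388,131,.0555),f(480,224,.0555));print('lipR',f(220,398,.046),f(228,408,.046),f(165,443,.041),f(178,457,.041));print('blue',f(177,372,.0404))
# predict blue top ellipse/lips with chute frame
O=np.array([.5195,-.3065,0]);y=np.radians(-1);ex=np.array([np.cos(y),np.sin(y),0]);ey=np.array([-np.sin(y),np.cos(y),0])
s=np.cos(np.radians(10))*ex+np.sin(np.radians(10))*np.array([0,0,1]);n=np.cross(s,ey);n=n if n[2]>0 else -n
F=O+[0,0,.034]
for lab,P in [('upL',F+s*.0954+ey*.03+n*.005),('upR',F+s*.0954-ey*.03+n*.005),('lipRoutLo',F-s*.0802-ey*.03+n*.0215),('lipRinHi',F-s*.0502-ey*.02+n*.0215)]:
    print(lab,(proj('side',P)-[350,270])*4,(proj('top',P)-[470,215])*5)
E
```

```text
up [ 0.6146 -0.2806  0.0555] [ 0.6123 -0.3393  0.0555]
lipR [ 0.4694 -0.327   0.046 ] [ 0.469  -0.3324  0.046 ] [ 0.4393 -0.3263  0.041 ] [ 0.4394 -0.3343  0.041 ]
blue [ 0.4653 -0.3052  0.0404]
upL [381.75316832 129.19192284] [118.06764951  51.5701753 ]
upR [477.47555437 222.44559838] [288.41901335  54.41085866]
lipRoutLo [173.65711014 462.43045199] [296.62803926 560.15481135]
lipRinHi [211.85836363 399.77328484] [269.93705427 473.3439471 ]
```

>>> servo_tool([
  {"travel": [-0.1, 0.13, 0], "delta_rot": [0, 0.2, -0.2], "fingers": 0},
  {"travel": [0.12, 0, -0.7], "delta_rot": [0, 0, 0], "fingers": 0},
  {"travel": [0.12, 0, -0.7], "delta_rot": [0, 0, 0], "fingers": 0},
  {"travel": [0, 0, 0], "delta_rot": [0, 0, 0], "fingers": 0},
])

```text
time_s: 20.15
position: [0.4651, -0.3017, 0.0711]
tool_rot: [[0.009, 0.985, 0.174], [1.0, -0.007, -0.011], [-0.009, 0.174, -0.985]]
ft_force: [0.4, 0.5, -0.2]
grip_width: 0.0858
```

```bash
python3 - <<'E'
from h import *
zs('s19',350,270,500,420)
o=observe();print(o['position'],o['tool_rot'],o['ft_force'])
E
```

```text
[ 0.46541637 -0.30219139  0.07244229] [[ 0.00884799  0.98441231  0.17565342]
 [ 0.9999026  -0.00681373 -0.01218085]
 [-0.01079412  0.17574408 -0.98437671]] [-0.38948077  0.01476563  0.62914008]
```

View pics/s19.png

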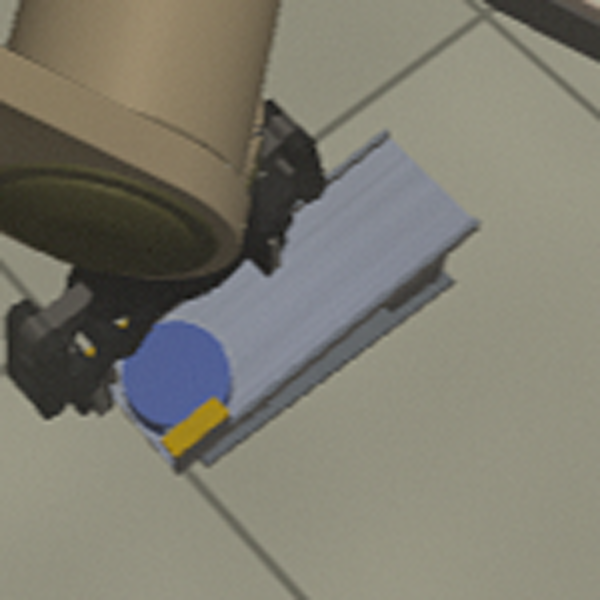

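>>> servo_tool([
  {"travel": [-0.15, -0.08, -0.1], "delta_rot": [0.11, 0, 0], "fingers": 0},
  {"travel": [0.1, 0, -0.6], "delta_rot": [0, 0, 0], "fingers": 0},
  {"travel": [0.08, 0, -0.4], "delta_rot": [0, 0, 0], "fingers": 0},
  {"travel": [0, 0, 0], "delta_rot": [0, 0, 0], "fingers": 0},
])

```text
time_s: 20.6
position: [0.468, -0.3054, 0.0419]
tool_rot: [[0.007, 0.984, 0.179], [1.0, -0.006, -0.003], [-0.002, 0.179, -0.984]]
ft_force: [-0.6, -0.1, 0.7]
grip_width: 0.0853
```

```bash
python3 - <<'E'
from h import *
zs('s20',350,270,500,420)
o=observe();print(o['position'],o['tool_rot'],o['ft_force'])
E
```

```text
[ 0.46810638 -0.30567516  0.04259717] [[ 0.00655741  0.9836239   0.18011392]
 [ 0.99997487 -0.00596506 -0.0038302 ]
 [-0.00269308  0.18013451 -0.9836383 ]] [-0.27365695  0.24335274  0.56825061]
```

View pics/s20.png

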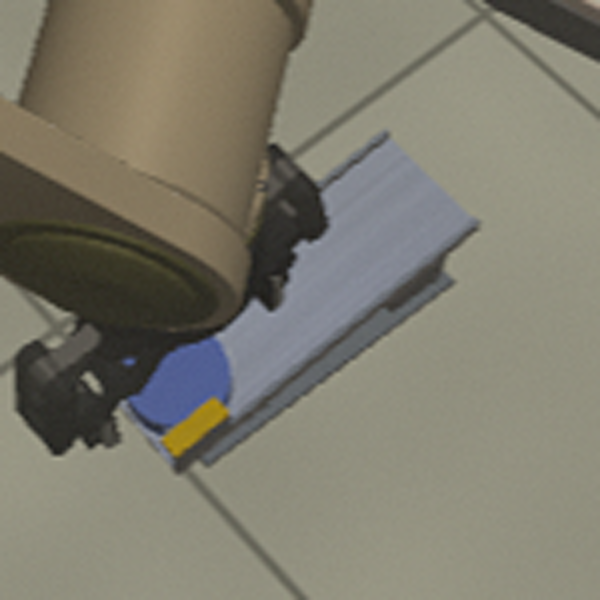

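>>> servo_tool([
  {"travel": [-0.03, 0.03, -0.35], "delta_rot": [0, 0.05, 0], "fingers": 0},
  {"travel": [0, 0, -0.2], "delta_rot": [0, 0, 0], "fingers": 0},
  {"travel": [0, 0, 0], "delta_rot": [0, 0, 0], "fingers": 30},
])

```text
time_s: 20.95
position: [0.4674, -0.3052, 0.0263]
tool_rot: [[0.007, 0.984, 0.176], [1.0, -0.006, -0.005], [-0.004, 0.176, -0.984]]
ft_force: [-0.2, -0.7, 0.1]
grip_width: 0.0757
```

>>> servo_tool([
  {"travel": [0, 0, 0], "delta_rot": [0, 0, 0], "fingers": 80},
  {"travel": [0, 0, 0], "delta_rot": [0, 0, 0], "fingers": 120},
  {"travel": [0, 0, 0], "delta_rot": [0, 0, 0], "fingers": 120},
  {"travel": [0, 0, 0], "delta_rot": [0, 0, 0], "fingers": 120},
], squeeze=25)

```text
time_s: 21.35
position: [0.4675, -0.3054, 0.0269]
tool_rot: [[0.007, 0.984, 0.177], [1.0, -0.006, -0.006], [-0.005, 0.177, -0.984]]
ft_force: [-0.3, -1.0, -0.2]
grip_width: 0.0477
```

```bash
python3 - <<'E'
from h import *
zs('s21',350,270,500,420)
o=observe();print(o['position'],o['tool_rot'][:,2],o['ft_force'],o['grip_width'])
E
```

```text
[ 0.46748372 -0.30543022  0.02690715] [ 0.17648983 -0.00587659 -0.98428492] [-0.3320871   0.10862743 -0.1064562 ] 0.047893774908358576
```

View pics/s21.png

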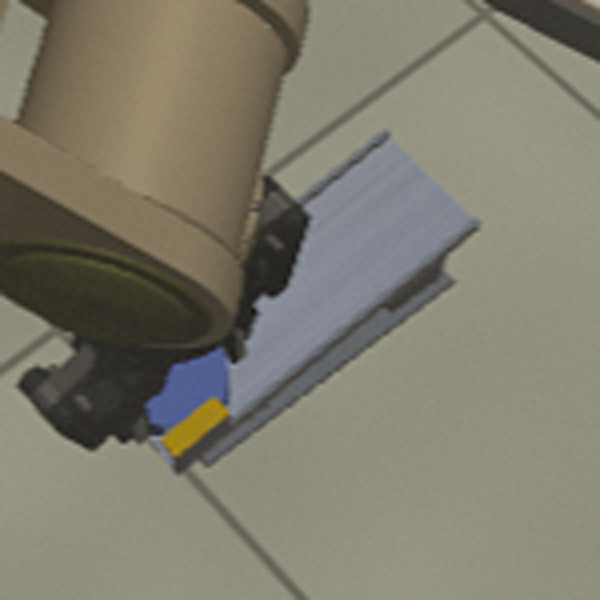

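Gripped at 47.8 mm (49 dish with the same 1.2 mm offset). Slide up the slope ~32 mm.

>>> servo_tool([
  {"travel": [0.2, 0, 0.04], "delta_rot": [0, 0, 0], "fingers": 255},
  {"travel": [0.26, 0, 0.05], "delta_rot": [0, 0, 0], "fingers": 255},
  {"travel": [0.26, 0, 0.05], "delta_rot": [0, 0, 0], "fingers": 255},
  {"travel": [0.26, 0, 0.05], "delta_rot": [0, 0, 0], "fingers": 255},
])

```text
time_s: 21.8
position: [0.4989, -0.3055, 0.0331]
tool_rot: [[0.007, 0.984, 0.176], [1.0, -0.006, -0.006], [-0.005, 0.176, -0.984]]
ft_force: [-0.5, 0.3, 0.3]
grip_width: 0.0477
```

>>> servo_tool([
  {"travel": [0.1, 0, 0.02], "delta_rot": [0, 0, 0], "fingers": 255},
  {"travel": [0, 0, 0], "delta_rot": [0, 0, 0], "fingers": 255},
])

```text
time_s: 22.0
position: [0.5036, -0.3054, 0.034]
tool_rot: [[0.006, 0.984, 0.177], [1.0, -0.005, -0.006], [-0.005, 0.177, -0.984]]
ft_force: [0.4, -1.2, -0.5]
grip_width: 0.0475
```

```bash
python3 - <<'E'
from h import *
zs('s22',350,270,500,420)
o=observe();print(o['position'],o['tool_rot'][:,2],o['ft_force'],o['grip_width'])
E
```

```text
[ 0.50341244 -0.3053432   0.03388687] [ 0.17711649 -0.00626281 -0.98416997] [-0.76427394  0.80376699 -0.8307866 ] 0.04769616015322832
```

View pics/s22.png

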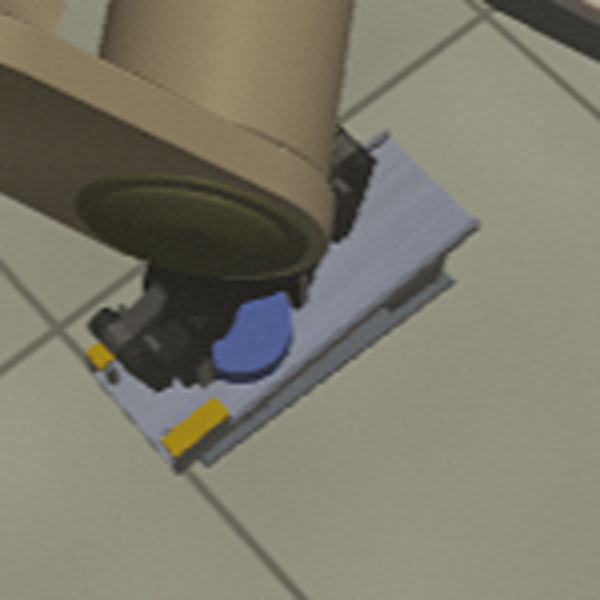

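Blue is clear of the lips and held. Lift, level, and carry to the blue stand (0.481, -0.047).

>>> servo_tool([
  {"travel": [-0.03, 0, 0.3], "delta_rot": [0, 0, 0], "fingers": 255},
  {"travel": [-0.1, 0, 0.8], "delta_rot": [0, 0, 0], "fingers": 255},
  {"travel": [-0.1, 0, 0.9], "delta_rot": [0, 0.2, 0], "fingers": 255},
  {"travel": [0, 0.5, 0.4], "delta_rot": [0, 0.3, 0], "fingers": 255},
  {"travel": [0, 0.8, 0], "delta_rot": [0, 0.3, 0], "fingers": 255},
  {"travel": [0, 0.9, 0], "delta_rot": [0, 0.3, 0], "fingers": 255},
  {"travel": [0, 0.9, 0], "delta_rot": [0, 0.3, 0], "fingers": 255},
  {"travel": [0, 0.9, 0], "delta_rot": [0, 0.3, 0], "fingers": 255},
])

```text
time_s: 22.85
position: [0.4928, -0.1852, 0.1131]
tool_rot: [[0.014, 1.0, -0.005], [1.0, -0.014, -0.01], [-0.01, -0.005, -1.0]]
ft_force: [0.9, 0.5, 0.2]
grip_width: 0.048
```

>>> servo_tool([
  {"travel": [-0.1, 0.9, 0], "delta_rot": [0, 0, 0], "fingers": 255},
  {"travel": [-0.1, 0.9, 0], "delta_rot": [0, 0, 0], "fingers": 255},
  {"travel": [0, 0.9, 0], "delta_rot": [0, 0, 0], "fingers": 255},
  {"travel": [0, 0.6, 0], "delta_rot": [0, 0, 0], "fingers": 255},
  {"travel": [0, 0, 0], "delta_rot": [0, 0, 0], "fingers": 255},
])

```text
time_s: 23.35
position: [0.485, -0.0802, 0.1163]
tool_rot: [[0.013, 1.0, -0.004], [1.0, -0.013, -0.011], [-0.011, -0.004, -1.0]]
ft_force: [0.0, -0.2, -0.9]
grip_width: 0.0476
```

```bash
python3 - <<'E'
from h import *
zs('s23',240,170,390,320)
o=observe();print(o['position'],o['tool_rot'],o['ft_force'],o['grip_width'])
E
```

```text
[ 0.48529813 -0.08118865  0.11635043] [[ 0.01361794  0.99990032 -0.00372901]
 [ 0.99984439 -0.01365881 -0.01116411]
 [-0.01121393 -0.0035764  -0.99993073]] [ 0.07577789  0.40863411 -0.18192922] 0.0476503560228059
```

View pics/s23.png

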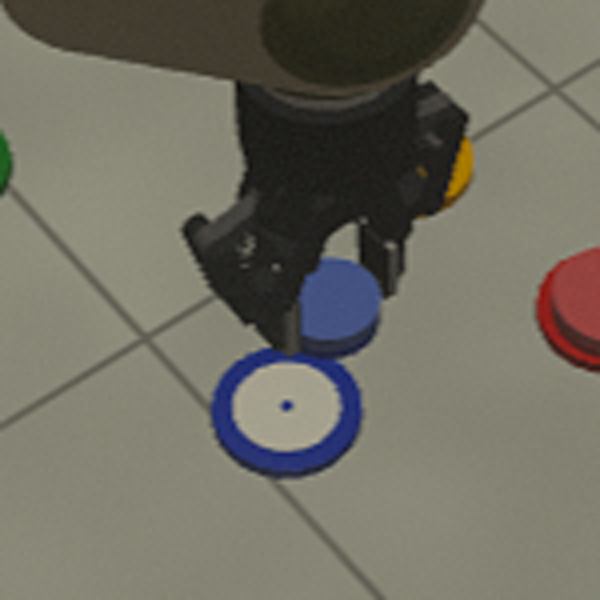

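>>> servo_tool([
  {"travel": [-0.1, 0.7, -0.4], "delta_rot": [0.1, 0, 0], "fingers": 255},
  {"travel": [0, 0.45, -0.8], "delta_rot": [0, 0, 0], "fingers": 255},
  {"travel": [0, 0, -0.9], "delta_rot": [0, 0, 0], "fingers": 255},
  {"travel": [0, 0, -0.7], "delta_rot": [0, 0, 0], "fingers": 255},
  {"travel": [0, 0, 0], "delta_rot": [0, 0, 0], "fingers": 255},
])

```text
time_s: 23.9
position: [0.4837, -0.0509, 0.0324]
tool_rot: [[0.018, 1.0, 0.002], [1.0, -0.018, -0.004], [-0.004, 0.003, -1.0]]
ft_force: [-1.4, -0.5, -0.7]
grip_width: 0.0475
```

```bash
python3 - <<'E'
from h import *
zs('s24',240,170,390,320)
o=observe();p=o['position'];print(p,o['tool_rot'][:,2],o['ft_force'],o['grip_width'])
def bb(P,r,h):
    a=np.linspace(0,6.28,180)
    b=np.array([(proj('side',np.array(P)+[r*np.cos(t),r*np.sin(t),z])-[240,170])*4 for z in(0,h) for t in a]);return b.min(0).round(),b.max(0).round()
print('stand',bb([.481,-.047,0],.038,.008))
for dy in(-.006,0,.006):print(dy,bb([p[0],p[1]+dy,p[2]-.003],.0245,.016))
E
```

```text
[ 0.48441442 -0.05116964  0.03357872] [ 0.0044824  -0.00467678 -0.99997902] [ 0.08932321 -0.28056409 -0.02563683] 0.04780579613736656
stand (array([209., 344.]), array([362., 479.]))
-0.006 (array([252., 329.]), array([353., 431.]))
0 (array([244., 322.]), array([345., 423.]))
0.006 (array([237., 314.]), array([338., 415.]))
```

View pics/s24.png

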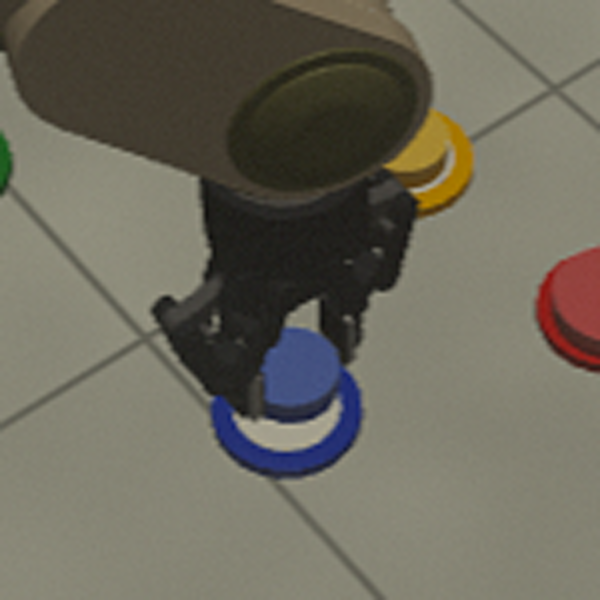

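>>> servo_tool([
  {"travel": [-0.13, 0, -0.35], "delta_rot": [0, 0.04, 0], "fingers": 255},
  {"travel": [0, 0, -0.2], "delta_rot": [0, 0, 0], "fingers": 255},
  {"travel": [0, 0, -0.12], "delta_rot": [0, 0, 0], "fingers": 255},
  {"travel": [0, 0, 0], "delta_rot": [0, 0, 0], "fingers": 255},
])

```text
time_s: 24.35
position: [0.4818, -0.0532, 0.0147]
tool_rot: [[0.02, 1.0, 0.005], [1.0, -0.02, -0.007], [-0.007, 0.005, -1.0]]
ft_force: [0.3, -0.2, -0.5]
grip_width: 0.0475
```

>>> servo_tool([
  {"travel": [0, 0.1, -0.08], "delta_rot": [0.05, 0, 0], "fingers": 255},
  {"travel": [0, 0, -0.06], "delta_rot": [0, 0, 0], "fingers": 255},
  {"travel": [0, 0, -0.05], "delta_rot": [0, 0, 0], "fingers": 255},
  {"travel": [0, 0, 0], "delta_rot": [0, 0, 0], "fingers": 255},
])

```text
time_s: 24.75
position: [0.4825, -0.0502, 0.0107]
tool_rot: [[0.019, 1.0, 0.007], [1.0, -0.019, -0.002], [-0.002, 0.007, -1.0]]
ft_force: [-0.2, -0.7, -0.5]
grip_width: 0.0478
```

```bash
python3 - <<'E'
from h import *
zs('s25',240,170,390,320)
o=observe();p=o['position'];print(p,o['tool_rot'][:,2],o['ft_force'],o['grip_width'])
def bb(P,r,h):
    a=np.linspace(0,6.28,180)
    b=np.array([(proj('side',np.array(P)+[r*np.cos(t),r*np.sin(t),z])-[240,170])*4 for z in(0,h) for t in a]);return b.min(0).round(),b.max(0).round()
print(bb([.481,-.047,.008],.0245,.016))
E
```

```text
[ 0.48255213 -0.05017444  0.0105289 ] [ 0.00737304 -0.00223744 -0.99997032] [ 0.07949754 -0.25497326 -0.10548292] 0.04810389430506914
(array([235., 347.]), array([335., 447.]))
```

View pics/s25.png

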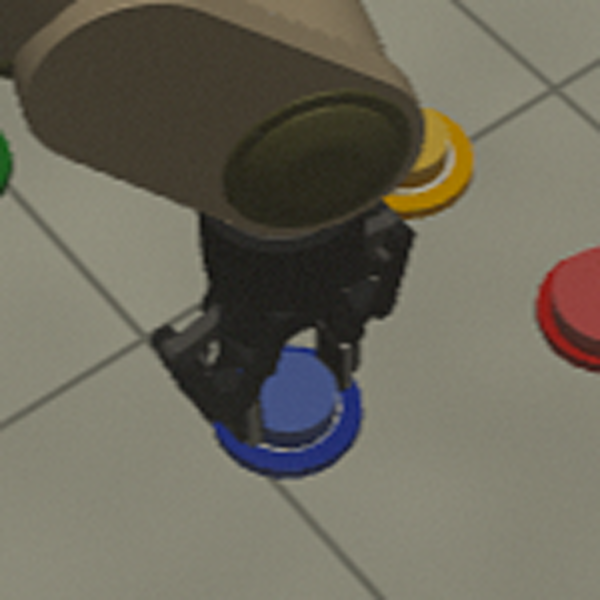

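>>> servo_tool([
  {"travel": [0, 0, -0.06], "delta_rot": [0, 0, 0], "fingers": 255},
  {"travel": [0, 0, -0.06], "delta_rot": [0, 0, 0], "fingers": 255},
  {"travel": [0, 0, 0], "delta_rot": [0, 0, 0], "fingers": 255},
])

```text
time_s: 25.1
position: [0.4829, -0.0503, 0.0102]
tool_rot: [[0.019, 1.0, 0.01], [1.0, -0.019, -0.004], [-0.004, 0.01, -1.0]]
ft_force: [-0.3, -0.3, -0.9]
grip_width: 0.0477
```

Stalled at z≈0.0103: resting on the stand. Release and withdraw upward.

>>> servo_tool([
  {"travel": [0, 0, 0], "delta_rot": [0, 0, 0], "fingers": 90},
  {"travel": [0, 0, 0], "delta_rot": [0, 0, 0], "fingers": 0},
  {"travel": [0, 0, 0.4], "delta_rot": [0, 0, 0], "fingers": 0},
  {"travel": [0, 0, 0.8], "delta_rot": [0, 0, 0], "fingers": 0},
  {"travel": [0, 0, 1], "delta_rot": [0, 0, 0], "fingers": 0},
  {"travel": [-0.6, 0, 1], "delta_rot": [0, 0, 0], "fingers": 0},
  {"travel": [-0.8, -0.9, 1], "delta_rot": [0, 0, 0], "fingers": 0},
  {"travel": [0, -1, 0.8], "delta_rot": [0, 0, 0], "fingers": 0},
])

```text
time_s: 25.9
position: [0.4376, -0.105, 0.1608]
tool_rot: [[0.014, 1.0, 0.001], [1.0, -0.014, 0.001], [0.001, 0.001, -1.0]]
ft_force: [0.9, -0.4, -0.1]
grip_width: 0.0851
```

>>> servo_tool([
  {"travel": [-0.6, -1, 0], "delta_rot": [0, 0, 0], "fingers": 0},
  {"travel": [-0.6, -1, 0], "delta_rot": [0, 0, 0], "fingers": 0},
  {"travel": [0, -1, 0], "delta_rot": [0, 0, 0], "fingers": 0},
  {"travel": [0, -1, 0], "delta_rot": [0, 0, 0], "fingers": 0},
  {"travel": [0, -1, 0], "delta_rot": [0, 0, 0], "fingers": 0},
  {"travel": [0, -1, 0], "delta_rot": [0, 0, 0], "fingers": 0},
  {"travel": [0, -0.5, 0], "delta_rot": [0, 0, 0], "fingers": 0},
  {"travel": [0, 0, 0], "delta_rot": [0, 0, 0], "fingers": 0},
])

```text
time_s: 26.7
position: [0.3997, -0.3106, 0.1629]
tool_rot: [[0.016, 1.0, 0.007], [1.0, -0.016, -0.003], [-0.003, 0.007, -1.0]]
ft_force: [0.4, 1.6, -0.0]
grip_width: 0.0854
```

```bash
python3 - <<'E'
from h import *
T=save('top','t3');S=save('side','s26')
def cr(x0,y0):return cv2.resize(T[y0:y0+56,x0:x0+56,::-1],(280,280),interpolation=cv2.INTER_CUBIC)
cv2.imwrite('pics/z4.png',np.vstack([np.hstack([cr(284,193),cr(360,183)]),np.hstack([cr(333,273),cr(199,301)])]))
E
```

```text
(no output)
```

View pics/z4.png

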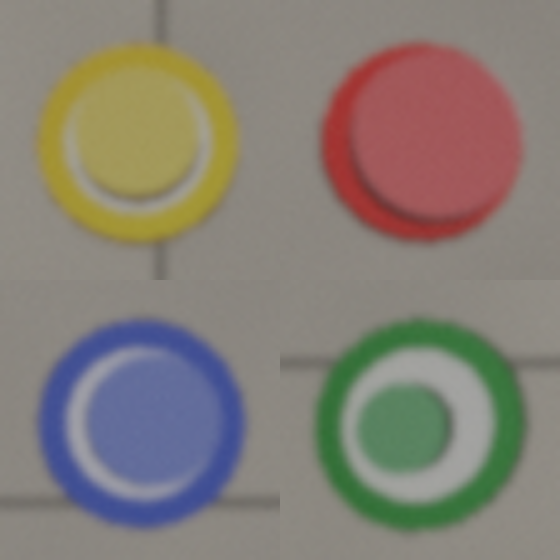

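View pics/s26.png

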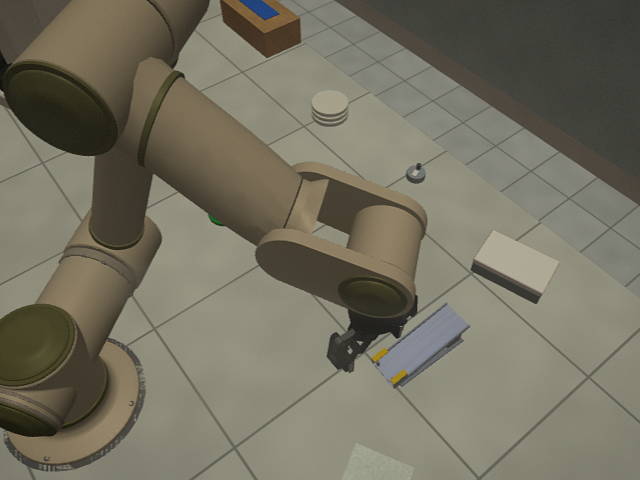

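```bash
python3 - <<'E'
from h import *
for n,a,b in [('y',(311.6,219.6),(311.8,221.4)),('r',(391.4,209.4),(388.4,211.4)),('b',(364,300),(361.4,301.6)),('g',(223.4,330.6),(227,329.8))]:
    d=ray('top',*a,.024)-ray('top',*b,.008);print(n,(d[:2]*1000).round(1),np.hypot(*d[:2])*1000)
T=cv2.imread('pics/t3.png');cv2.imwrite('pics/z5.png',cv2.resize(T[240:320,80:180],None,fx=4,fy=4))
E
```

```text
y [-0.1 -0.1] 0.13700132884210772
r [-0.1 -3.3] 3.337228482854348
b [ 2.2 -3.4] 4.086846518918982
g [-1.   2.9] 3.0763012373694676
```

View pics/z5.png

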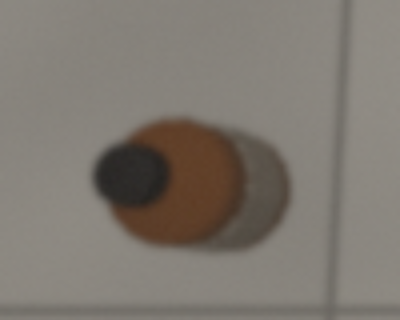

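All four dishes measure within about 4 mm of their stand centres, and the bottle's cap is still at (113,284). Handing in.

```bash
python3 -c "
from h import *
print(close_job())"
```

```text
the job is handed in; nothing more can be done
None
```

All four dishes are on the stands of their own colour and released, and I handed the job in at about 27 s of the 118 s allowed. The interface reports no verdict, so what follows rests on my own checks.

**What I did:** I unstacked green, yellow and red in that order. I then gripped blue along the chute with the tool tilted 10°, slid it about 35 mm up the slope clear of the lips, lifted it, levelled it and set it down.

**Last checks (final top picture):**

| Dish | Distance from stand centre |
|---|---|
| Yellow | about 0 mm |
| Red | 3.3 mm |
| Blue | 4.1 mm |
| Green | 3.1 mm |

The limit is 12 mm. All four looked flat, the bottle was where it started, and the arm stood well clear with the gripper open.

**What went wrong or disagreed:**
- **Red grip:** My first close was too high, and the fingers slid over the top of the dish, moving it about 6 mm on the bench. The second grip held, but red sat about 10 mm off-centre in the jaws, so I corrected for that before placing it.
- **Set-down of red and blue:** The wrist force showed no clear contact. I judged they had landed because the downward motion stopped at the expected height and the picture outline matched a dish resting on the stand.
- **Cameras:** The two cameras disagreed by 2–5 mm, so I averaged them and checked dishes directly against their stands.

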